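# Unlatch the battery pack from the analyser and move it to the charging cradle

## Robot

A 6-joint arm with a two-finger parallel gripper is mounted at the origin on the work surface. World frame = base frame: x ahead of the robot, y to its left, z up, the work surface at z = 0. Lengths are in m, angles in rad, forces in N, time in s.
With the tool pointing down it reaches from about 0.425 to 0.95 m from the base axis. Payload 3.5 kg.
Tool frame: the origin (TCP) lies at the very end of the fingers, on their centre line; the grasp point (between the pads) lies 19 mm behind it; z points along the fingers, y is the direction in which the jaws open and shut (so a half turn about z gives the same grasp; the last joint's range is limited). The gripper opens to 85 mm and grips with 20 to 120 N. Pads are 22 mm wide; open, the fingers measure 114 mm over their backs; the gripper's body (76 mm by 85 mm) begins 54 mm behind the grasp point. The pads swing forward as they close: fully open they stand 13 mm farther back than shut.
Start: joints at [1.042, 0.286, 1.577, -0, 1.279, -0.15], TCP at [0.25, 0.627, 0.231] pointing down, gripper open.
Joint ranges: [-2.77, 2.77], [-0.9, 2.22], [0.21, 2.48], [-1.53, 4.67], [0.24, 2.81], [-2.84, 2.84]. Speed limits (rad/s): [2.79, 2.79, 3.14, 3.14, 3.14, 3.14].

## Interface

Orientations are given as a unit quaternion [x, y, z, w].
In Python, from plant import get_state, read_camera, sign_off gives the robot as it stands.
- The arm moves only by the tool step_arm, never from a script. Its argument "targets" is a list that holds one entry, the list of rows, each a list of 5 numbers: the opening, from 0 (shut) to 1 (fully open), then the shift along the tool's x, y, z each as a share of 4 cm, from -1 to 1, then the turn about the tool's z as a share of 5 degrees, from -1 to 1. A call has 1 to 10 rows; each row shifts and turns the commanded pose from where the row before left it, along the tool's axes as they then stand; what a row does not reach is not made up. A row lasts 1/12 s, in which the tool goes at most 41.7 mm and 7.16 degrees, less where a joint would pass 70% of its speed; a pose out of reach is approached as far as the arm can. A call with a number of a shift or a turn outside -1 to 1 is refused whole. A call with a gripper value outside its range is refused whole. The fingers move at their own pace and stop on an object; "squeeze" is the grip in N (left out, the last holds). Time passes only in rows, so rows that do not move let the fingers close. It gives the time, the measured TCP pose, the force and the opening at its end, in the units of the state.
- get_state(): the state, without advancing time (a new reading comes with each control period).
- read_camera(name): name is "scene" or "top" or "wrist"; returns a dict with "pixels" (480x640x3 uint8, red, green, blue), "range_z" (480x640 float32, m along the optical axis (not along the pixel's ray), 0 where there is no reading), "mtx" (3x3 intrinsics, pixels), "rvec" (rotation vector, rad) and "tvec" (3), from world to camera coordinates, as OpenCV has them. Camera axes: x right, y down, z forward; pixel columns grow to the right and rows downward; lengths in m; the calibration is good to about 2 mm. A picture is of the moment at which its call begins.
- sign_off(): hands the job in, once; it reports no verdict.
The state is a dict: "time": time; "qpos": joint angles; "dq": joint speeds; "joint_efforts": joint torques, N m; "eef_pos": TCP position; "tcp_rot": TCP orientation; "contact_force": force on the tool from outside, world axes, zero at the start; "wrist_torque": the same for the moment, N m; "opening": opening from 0.0 (shut) to 1.0 (fully open).
Only numpy, scipy, OpenCV 4.12 (cv2) and the standard library are available. Lean on these libraries where they do the work, as an engineer would, in place of code of your own. Each camera call takes 0.05 s, during which the arm holds its last target.

## Task

The battery on the analyser is tested and now goes on charge: stand the solder reel that blocks its red snap tab upright on the bench or the mat, then press the tab in and lift the battery out of the analyser with the tab held in, without tearing at it. Stand the battery upright on the blue mat and let go, then take it again across its two plain sides so that the tab springs out and stays free, and set it upright in the charging cradle between the orange cheeks, either way round, resting on the cradle's floor. Let neither reel nor battery fall or tip over, and leave the other things on the bench where they are.

Things in the scene. Friction and masses are not known exactly. Their poses are not given: they have to be found in the camera images.
- analyser: battery analyser fixed to the bench, grey box 150 (its x) x 170 (its y) x 80 mm high with a flat deck; origin under its centre on the bench, z up. Its open well holds the battery upright (see point well_floor). It stands on one side of the mat (left or right), the cradle on the other.
- well_floor (a point): centre of the well's floor, at the analyser's local x = -35 mm, y = 0, 10 mm above the bench. The battery stands on it, axes as the analyser's, with 2.5 mm play each side. On the well's +x side the deck forms a lip 12 mm thick, under which the tooth of the battery's tab catches. Pinched off-centre, the battery leans on the well and rubs (yield sideways)
- pack: black battery pack standing upright, 44 (its x) x 60 (its y) x 120 mm high, about 0.37 kg; origin at the centre of its underside, z up. In the analyser 50 mm of it stand above the deck. On its +x face it has a red sprung tab; its +y and -y faces are the plain sides (grip them 60 mm apart).
- tab (a joint): travel of the red tab: 0 = sprung out, grows as pressed towards the pack (its -x), stop at 0.0075. Spring 6 N at first, 13 N at the stop; it springs back when let go. Its tooth, 6.5 mm proud of the pack's +x face, 50 mm above the underside, is clear of the lip from 5.5 mm of travel on
- tab_face (a point): centre of the tab's outer face (26 wide, 34 mm high), 92 mm above the pack's underside, 8 mm proud of its +x face when out; moves with the tab. A pinch of 25 N or more across the pack's x faces, one finger on the tab, the other on the yellow-marked -x face, presses it home (44.5 mm across; 52 mm when out) and holds the pack
- reel: blue and silver solder reel standing on its end on the analyser's deck just beyond the tab (on the analyser's +x side), 57 mm across, 55 mm high, about 0.2 kg; origin at the centre of its underside, z up; loose
- mat: blue bench mat fixed in the middle of the bench, 360 (its x) x 170 (its y) x 2 mm; origin under its centre. Its far end (+x) carries the circuit board; the rest is clear
- cradle: charging cradle fixed to the bench, black base 86 x 86 mm; two orange cheeks at its +y and -y sides, 110 mm high, 60 mm long, 62 mm apart inside; low black lips, 20 mm above the bench, at its x ends, 74 mm apart inside. The battery stands with its tab side towards a cheek, its y axis along the cradle's x, either way round. Origin under its centre
- cradle_floor (a point): centre of the cradle's floor, 10 mm above the bench; same axes as the cradle
- circuit_board: green circuit board lying on the far end of the mat, 90 x 60 x 14 mm, origin under its centre; leave alone
- multimeter: yellow hand-held multimeter lying flat near the robot, 70 x 140 x 40 mm, origin under its centre; leave alone
- screwdriver: screwdriver lying near the robot, 180 mm long, up to 30 mm thick; leave alone
- tape_roll: roll of yellow tape lying flat at the far side, 90 mm across, 25 mm high, origin under its centre; leave alone
- wash_bottle: white bottle with a blue cap at the far side, 64 mm across, 160 mm high, origin under its centre; leave alone
- calculator: black desk calculator at the far side, 80 x 140 x 16 mm, origin under its centre; leave alone
Not all that is in view belongs to the job. Leave any white look-alike of the reel alone.

How it is judged:
On the way, in this order (a step that is already met when the one before it is completed fails the run):
1. the reel stands upright and released on the bench or mat, off the analyser (height (world z) of reel between -0.004 and 0.008 m and angle between reel's own z axis and vertical below 0.1 rad and linear speed of reel below 0.03 m/s and contact force between the fingers and reel below 0.3 N), for 0.2 s.
2. the tab is pressed in and the battery lifted out, its underside more than 80 mm above the analyser's foot (value of joint tab above 0.0045 m and z of pack in the frame of analyser above 0.08 m and contact force between the fingers and pack above 1 N), for 0.1 s.
3. the battery stands upright on the mat, released (height (world z) of pack below 0.008 m and angle between pack's own z axis and vertical below 0.08 rad and linear speed of pack below 0.03 m/s and contact force between the fingers and pack below 0.3 N and x of pack in the frame of mat between -0.18 and 0.18 m and y of pack in the frame of mat between -0.085 and 0.085 m), for 0.2 s.
4. the battery is held clear of the mat (by 15 mm) with the tab sprung out (height (world z) of pack above 0.017 m and value of joint tab below 0.002 m and contact force between the fingers and pack above 1 N), for 0.2 s.
At the end, for the whole second after the job is handed in: Battery upright (0.08 rad) on the cradle floor (4 mm), centre within 15 mm of the floor's, y axis along the cradle's x within 0.3 rad, tab out (under 3 mm), at rest, released; reel upright (0.1 rad) on bench or mat, at rest, released (all of step 1 and horizontal distance between pack and cradle_floor below 0.015 m and z of pack in the frame of cradle_floor between -0.004 and 0.004 m and angle between pack's own z axis and vertical below 0.08 rad and angle between the y axis of pack and the x axis of cradle, either way round below 0.3 rad and value of joint tab below 0.003 m and linear speed of pack below 0.02 m/s and contact force between the fingers and pack below 0.3 N); the robot touches nothing.
It fails at once if the battery is torn at: more than 60 N between battery and analyser (contact force between pack and analyser above 60 N).
It fails at once if the battery (0.6 rad) or the reel (0.8 rad) tips over (angle between pack's own z axis and vertical above 0.6 rad or angle between reel's own z axis and vertical above 0.8 rad).
It fails at once if the battery or the reel is let fall (over 0.7 m/s without fingers on it) ((linear speed of pack above 0.7 m/s and contact force between the fingers and pack below 0.3 N) or (linear speed of reel above 0.7 m/s and contact force between the fingers and reel below 0.3 N)).
It fails at once if another thing on the bench is moved by more than 30 mm (distance of any of circuit_board, multimeter, screwdriver, tape_roll, wash_bottle, calculator from where it was at the start of the episode above 0.03 m).
It also fails if it takes over 72 s, if anything falls off the work surface, if the arm or the gripper's body presses on something with over 40 N, if the wrist force passes 120 N, or if a joint passes its speed limit or range.

## Working session

There is one attempt and no reset: what is moved stays moved. The work goes in short steps, Python scripts to look and compute and a tool call to move; the robot and the scene stay as the last step left them, time stands still between calls to the robot, and variables do not carry over. Pictures are saved under pics/ and viewed, and the job is handed in when it is done.

Besides the shell and the picture viewer there is one more tool, called after "Emit:" by a JSON object that holds its "fn" and its "kwargs", one argument or row to a line. step_arm: Moves the arm, as the interface text tells. Shift numbers are shares of 4 cm and turn numbers shares of 5 degrees, none past 1 either way. Its arguments: {"type":"object","properties":{"targets":{"type":"array"},"squeeze":{"type":"number"}},"required":["targets"]}

```bash
ls; mkdir -p pics
cat > h.py <<'E'
import numpy as np, cv2
from plant import get_state, read_camera, sign_off
def cam(n):
    c=read_camera(n); R,_=cv2.Rodrigues(np.array(c['rvec'],float)); c['R']=R; c['t']=np.array(c['tvec'],float).reshape(3); return c
def save(c,f): cv2.imwrite('pics/'+f,cv2.cvtColor(c['pixels'],cv2.COLOR_RGB2BGR))
def cloud(c):
    z=c['range_z'].astype(float); K=np.array(c['mtx']); v,u=np.mgrid[0:480,0:640]
    P=np.stack([(u-K[0,2])/K[0,0]*z,(v-K[1,2])/K[1,1]*z,z],-1)
    W=(P-c['t'])@c['R']; W[z==0]=np.nan; return W
def ray(c,u,v,h):
    K=np.array(c['mtx']); d=c['R'].T@np.array([(u-K[0,2])/K[0,0],(v-K[1,2])/K[1,1],1]); o=-c['R'].T@c['t']
    return o+d*(h-o[2])/d[2]
E
python3 - <<'E'
from h import *
for n in ['scene','top','wrist']:
    c=cam(n); save(c,n+'0.png'); np.savez('pics/'+n+'0.npz',W=cloud(c)); print(n,-c['R'].T@c['t'])
s=get_state(); print({k:np.round(v,3) for k,v in s.items()})
E
```

```text
pics
scene [1.33106895 0.38027053 0.76668217]
top [ 0.33075356 -0.03399634  1.34064977]
wrist [0.17642134 0.65540874 0.3731468 ]
{'time': np.float64(0.15), 'qpos': array([ 1.042,  0.287,  1.578, -0.   ,  1.279, -0.15 ]), 'dq': array([-0.001, -0.003, -0.003, -0.002,  0.001, -0.002]), 'joint_efforts': array([ 1.0000e-03, -4.0660e+01, -2.9314e+01, -0.0000e+00,  4.0000e-03,
        0.0000e+00]), 'eef_pos': array([0.249, 0.627, 0.23 ]), 'tcp_rot': array([ 0.188,  0.982, -0.001, -0.   ]), 'contact_force': array([-0.323, -0.054, -0.306]), 'wrist_torque': array([-0.031, -0.054,  0.024]), 'opening': np.float64(1.001)}
```

View pics/scene0.png

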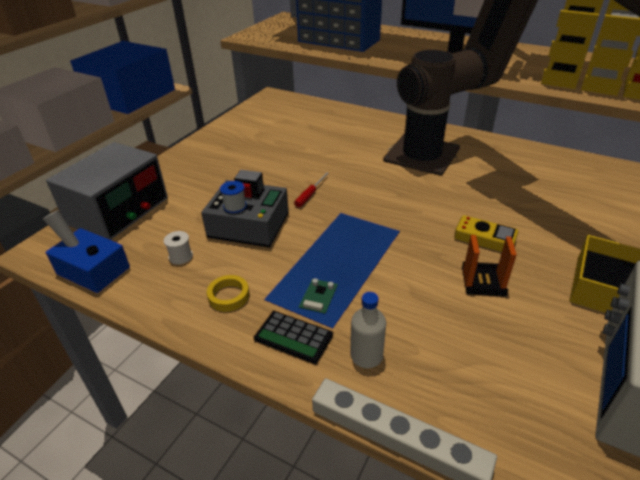

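View pics/top0.png

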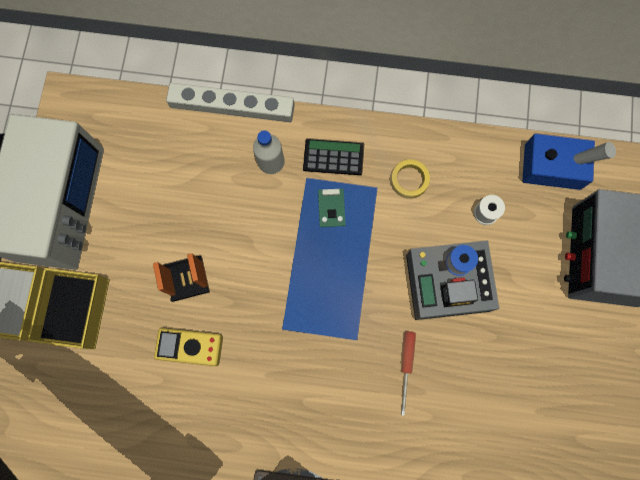

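View pics/wrist0.png

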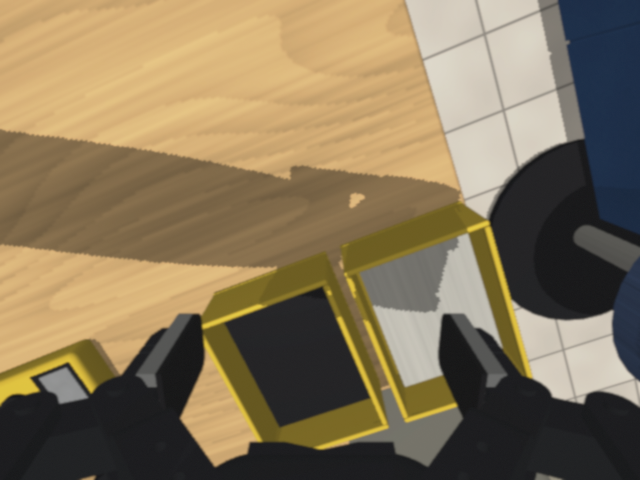

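The scene and top views agree. In the top view:
- Analyser at about (452,280), with the battery at (461,291).
- Mat at (330,258), cradle at (182,277).

Candidates for the reel:
- The blue and silver reel on the deck at (463,258), which is in front of the tab and matches the description.
- The white look-alike on the bench at (489,209), to be left alone.
- The blue box at (558,160), which is background.

I choose (463,258) and check it in a crop.

Run:
```python
from h import *
i=cv2.imread('pics/top0.png'); j=cv2.imread('pics/scene0.png')
a=cv2.resize(i[225:335,395:515],None,fx=3.3,fy=3.3,interpolation=2)
b=cv2.resize(j[160:250,195:300],None,fx=3.7,fy=3.7,interpolation=2)
b=cv2.resize(b,(390,a.shape[0])); cv2.imwrite('pics/crop0.png',np.hstack([a,b]))
W=np.load('pics/top0.npz')['W']
hsv=cv2.cvtColor(i,cv2.COLOR_BGR2HSV)
def roi(u0,u1,v0,v1):
    m=np.zeros((480,640),bool); m[v0:v1,u0:u1]=1; return m
def rect(m,n):
    P=W[m]; P=P[~np.isnan(P[:,0])]
    r=cv2.minAreaRect(P[:,:2].astype(np.float32)); print(n,len(P),'mean',P.mean(0).round(4),'minrect c',np.round(r[0],4),np.round(r[1],4),round(r[2],2))
    return P
z=W[...,2]
A=roi(395,515,225,335)
rect(A&(abs(z-.08)<.006),'deck'); rect(A&(z>.06)&(z<.09),'deck2')
rect(A&(z>.124)&(z<.134)&roi(440,490,275,310),'packtop')
R=A&(z>.128)&(z<.142)&roi(440,490,235,277); P=rect(R,'reeltop'); print(cv2.minEnclosingCircle(P[:,:2].astype(np.float32)))
for h in (.125,.13,.135): print(h,(A&(abs(z-h)<.003)).sum())
c=roi(140,220,240,310)
for n,m in (('cradle hi',c&(z>.1)),('base',c&(z>.005)&(z<.03))): rect(m,n)
o=(hsv[...,0]>3)&(hsv[...,0]<14)&(hsv[...,1]>170)
for u0,u1 in((150,178),(178,215)): rect(c&(z>.1)&roi(u0,u1,240,310),'cheek')
M=roi(270,390,170,350)&(hsv[...,0]>105)&(hsv[...,0]<125)&(hsv[...,1]>120)
rect(M&(z<.01),'mat')
for n,b in (('board',(310,355,185,230)),('bottle',(245,290,125,175)),('meter',(150,225,322,370)),('tape',(388,433,155,200)),('white',(472,508,190,226)),('calc',(300,368,135,177)),('screw',(395,420,325,420))):
    rect(roi(*b)&(z>.011 if n!='calc' else z>.008),n)
```

```text
deck 3830 mean [ 0.5494 -0.2707  0.0801] minrect c [ 0.5522 -0.2762] [0.1508 0.1724] 13.59
deck2 4111 mean [ 0.5481 -0.2695  0.0799] minrect c [ 0.5523 -0.2762] [0.1509 0.1724] 13.6
packtop 598 mean [ 0.5176 -0.2841  0.1296] minrect c [ 0.521  -0.2836] [0.0511 0.0615] 14.81
reeltop 588 mean [ 0.5866 -0.2819  0.1345] minrect c [ 0.5866 -0.2818] [0.056  0.0556] 0.18
((0.5874089598655701, -0.2827736437320709), 0.029003622010350227)
0.125 164
0.13 646
0.135 575
cradle hi 364 mean [0.4845 0.3134 0.1087] minrect c [0.4848 0.3138] [0.0594 0.0879] 21.85
base 1143 mean [0.4823 0.3191 0.0125] minrect c [0.4955 0.3325] [0.1605 0.1803] 10.33
cheek 185 mean [0.4708 0.3469 0.1086] minrect c [0.471  0.3483] [0.0592 0.0138] 22.57
cheek 179 mean [0.4986 0.2787 0.1088] minrect c [0.4986 0.2794] [0.0594 0.0132] 22.52
mat 9949 mean [ 0.5621 -0.0051  0.0017] minrect c [ 0.5894 -0.0044] [0.1677 0.3803] 89.06
board 156 mean [0.7013 0.0097 0.0147] minrect c [0.6935 0.008 ] [0.0875 0.0535] 11.85
bottle 995 mean [0.7749 0.1598 0.1003] minrect c [0.7839 0.1632] [0.0566 0.0632] 32.18
meter 2101 mean [0.3344 0.2766 0.034 ] minrect c [0.3348 0.2797] [0.0701 0.1419] 1.35
tape 660 mean [ 0.7834 -0.1647  0.0234] minrect c [ 0.7841 -0.1649] [0.0887 0.0891] 7.12
white 600 mean [ 0.7256 -0.3485  0.0497] minrect c [ 0.7291 -0.3509] [0.0547 0.0575] 9.09
calc 1886 mean [0.8163 0.0192 0.0146] minrect c [0.8227 0.0198] [0.0933 0.1399] 2.85
screw 565 mean [ 0.3698 -0.2015  0.0209] minrect c [ 0.3417 -0.2024] [0.1788 0.0255] 0.86
```

View pics/crop0.png

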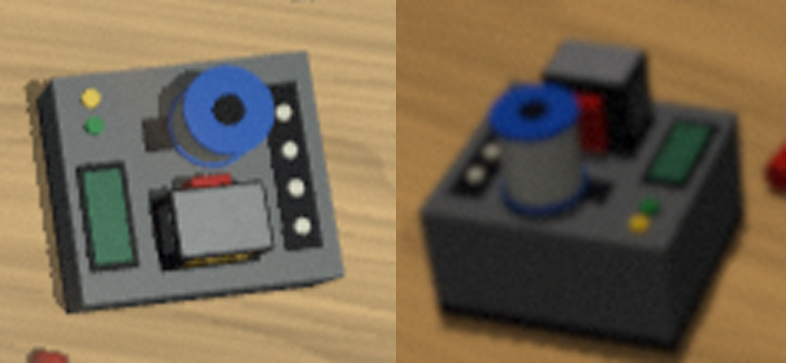

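The crop confirms it: blue-rimmed reel with a silver core, right in front of the red tab. The analyser yaw is about 13.6° and the cradle yaw about 22°. I'll turn the tool first, then work out the approach.

Emit:
{"fn": "step_arm", "kwargs": {
  "targets": [
    [[1, 0, 0, 0, -1], [1, 0, 0, 0, -1], [1, 0, 0, 0, -1], [1, 0, 0, 0, -1], [1, 0, 0, 0, -1], [1, 0, 0, 0, -1], [1, 0, 0, 0, -1], [1, 0, 0, 0, 0]]
  ],
  "squeeze": 40
}}

```text
time: 0.82
eef_pos: [0.2495, 0.6269, 0.2308]
tcp_rot: [-0.117, 0.993, -0.0, -0.0]
contact_force: [0.0, 0.5, -0.2]
opening: 1.0
```

```bash
cat >> h.py <<'E'
def to(x,y,z,psi=None):
    from scipy.spatial.transform import Rotation as Ro
    s=get_state(); R=Ro.from_quat(s['tcp_rot']).as_matrix(); p=np.array(s['eef_pos'])
    cur=np.degrees(np.arctan2(R[1,1],R[0,1]))
    d=R.T@(np.array([x,y,z])-p)/.04
    print('t',round(s['time'],2),'tcp',p.round(4),'psi',round(cur,2),'F',np.round(s['contact_force'],1),'M',np.round(s['wrist_torque'],2),'open',round(s['opening'],3))
    print('units xyz',d.round(3),'turn units',None if psi is None else round(-(((psi-cur)+90)%180-90)/5,2))
E
python3 - <<'E'
from h import *
to(.587,-.282,.23,103.6); to(.587,-.282,.089,103.6)
i=cv2.imread('pics/top0.png'); W=np.load('pics/top0.npz')['W']; hsv=cv2.cvtColor(i,cv2.COLOR_BGR2HSV)
m=((hsv[...,0]>105)&(hsv[...,0]<125)&(hsv[...,1]>120)).astype(np.uint8); m[:, :270]=0; m[:,385:]=0; m[:175]=0
c=max(cv2.findContours(m,0,1)[0],key=cv2.contourArea); r=cv2.boxPoints(cv2.minAreaRect(c)); print(r)
f=cv2.approxPolyDP(c,8,True)[:,0]; print([(tuple(p),W[p[1],p[0]].round(3)) for p in f])
E
```

```text
t 0.82 tcp [0.2495 0.6269 0.2308] psi 103.38 F [ 0.   0.5 -0.2] M [ 0.05  0.02 -0.02] open 1.0
units xyz [ -2.951 -24.059   0.034] turn units -0.04
t 0.82 tcp [0.2495 0.6269 0.2308] psi 103.38 F [ 0.   0.5 -0.2] M [ 0.05  0.02 -0.02] open 1.0
units xyz [ -2.953 -24.057   3.559] turn units -0.04
[[282.18866 328.78088]
 [303.4214  177.49774]
 [377.0758  187.8352 ]
 [355.84308 339.11835]]
[((np.int32(306), np.int32(179)), array([0.754, 0.076, 0.007])), ((np.int32(283), np.int32(328)), array([0.402, 0.08 , 0.003])), ((np.int32(355), np.int32(339)), array([ 0.399, -0.083,  0.002])), ((np.int32(376), np.int32(188)), array([ 0.754, -0.09 ,  0.005]))]
```

Emit:
{"fn": "step_arm", "kwargs": {
  "targets": [
    [[1, -0.12, -0.96, 0, 0], [1, -0.12, -0.96, 0, 0], [1, -0.12, -0.96, 0, 0], [1, -0.12, -0.96, 0, 0], [1, -0.12, -0.96, 0, 0], [1, -0.12, -0.96, 0, 0], [1, -0.12, -0.96, 0, 0], [1, -0.12, -0.96, 0, 0], [1, -0.12, -0.96, 0, 0], [1, -0.12, -0.96, 0, 0]]
  ]
}}

```text
time: 1.65
eef_pos: [0.3847, 0.2627, 0.2313]
tcp_rot: [-0.115, 0.993, 0.0, 0.0]
contact_force: [0.0, 1.1, -0.2]
opening: 1.002
```

Emit:
{"fn": "step_arm", "kwargs": {
  "targets": [
    [[1, -0.12, -0.96, 0, 0], [1, -0.12, -0.96, 0, 0], [1, -0.12, -0.96, 0, 0], [1, -0.12, -0.96, 0, 0], [1, -0.12, -0.96, 0, 0], [1, -0.12, -0.96, 0, 0], [1, -0.12, -0.96, 0, 0], [1, -0.12, -0.96, 0, 0], [1, -0.12, -0.96, 0, 0], [1, -0.12, -0.96, 0, 0]]
  ]
}}

```text
time: 2.48
eef_pos: [0.5198, -0.1002, 0.2313]
tcp_rot: [-0.114, 0.993, 0.0, 0.0]
contact_force: [1.1, 0.6, -0.7]
opening: 0.997
```

Emit:
{"fn": "step_arm", "kwargs": {
  "targets": [
    [[1, -0.12, -0.96, 0, 0], [1, -0.12, -0.96, 0, 0], [1, -0.12, -0.96, 0, 0], [1, -0.12, -0.96, 0, 0], [1, 0, 0, 0, 0], [1, 0, 0, 0, 0]]
  ]
}}

```text
time: 2.98
eef_pos: [0.5735, -0.245, 0.2303]
tcp_rot: [-0.113, 0.994, 0.001, -0.001]
contact_force: [0.5, -0.2, 0.1]
opening: 1.004
```

Run:
```python
from h import *
to(.587,-.282,.15,103.6)
c=cam('wrist'); save(c,'w1.png'); W=cloud(c); np.savez('pics/w1.npz',W=W); z=W[...,2]
hsv=cv2.cvtColor(c['pixels'],cv2.COLOR_RGB2HSV)
b=(hsv[...,0]>105)&(hsv[...,0]<125)&(hsv[...,1]>120)
m=b&(z>.125)&(z<.145); P=W[m][:,:2].astype(np.float32); print(len(P),cv2.minEnclosingCircle(P),np.nanmean(z[m]))
m=(z>.123)&(z<.135)&~b; n,l,st,ce=cv2.connectedComponentsWithStats(m.astype(np.uint8)); 
for k in range(1,n):
    if st[k,4]>500:
        P=W[l==k]; print(ce[k],st[k],P.mean(0).round(4),cv2.minAreaRect(P[:,:2].astype(np.float32)))
```

```text
t 2.98 tcp [ 0.5735 -0.245   0.2303] psi 103.02 F [ 0.5 -0.2  0.1] M [0.04 0.02 0.01] open 1.004
units xyz [-0.122 -0.98   2.007] turn units -0.12
5550 ((0.5844272375106812, -0.283184677362442), 0.028861163184046745) 0.13547058483627314
[276.02201101 129.9385943 ] [ 222   91  107   79 7996] [ 0.5147 -0.2853  0.1309] ((0.5155304074287415, -0.2852969765663147), (0.044081855565309525, 0.060542233288288116), 13.649856567382812)
```

View pics/w1.png

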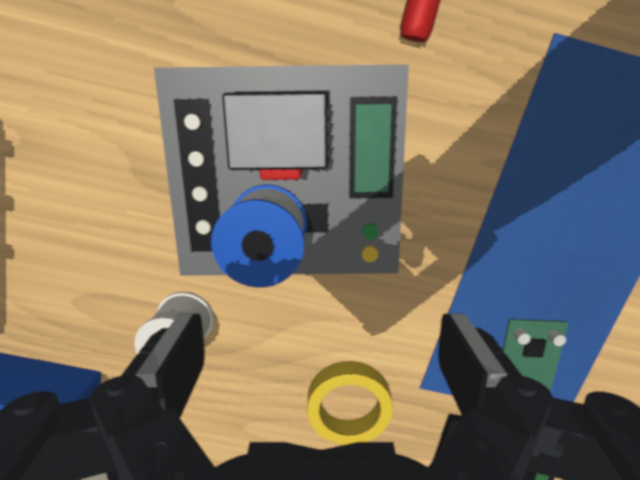

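The wrist view shows the reel at (258,240), the battery top at (277,130) and the tab at (280,174). The look-alike at (175,320) is off to the side of the finger path. Descending on the reel, jaws along the analyser's y.

Emit:
{"fn": "step_arm", "kwargs": {
  "targets": [
    [[1, -0.05, -0.5, 0, -0.12], [1, -0.05, -0.5, 0, 0], [1, 0, 0, 0.7, 0], [1, 0, 0, 0.7, 0], [1, 0, 0, 0.6, 0], [1, 0, 0, 0.5, 0], [1, 0, 0, 0, 0], [1, 0, 0, 0, 0]]
  ]
}}

```text
time: 3.7
eef_pos: [0.5861, -0.2792, 0.1303]
tcp_rot: [-0.121, 0.993, 0.001, -0.001]
contact_force: [-0.5, -0.1, 0.9]
opening: 0.999
```

Run:
```python
from h import *
to(.586,-.283,.089,103.6)
c=cam('wrist'); save(c,'w2.png')
```

```text
t 3.7 tcp [ 0.5861 -0.2792  0.1303] psi 103.94 F [-0.5 -0.1  0.9] M [-0.03  0.01  0.03] open 0.999
units xyz [ 0.024 -0.094  1.033] turn units 0.07
```

View pics/w2.png

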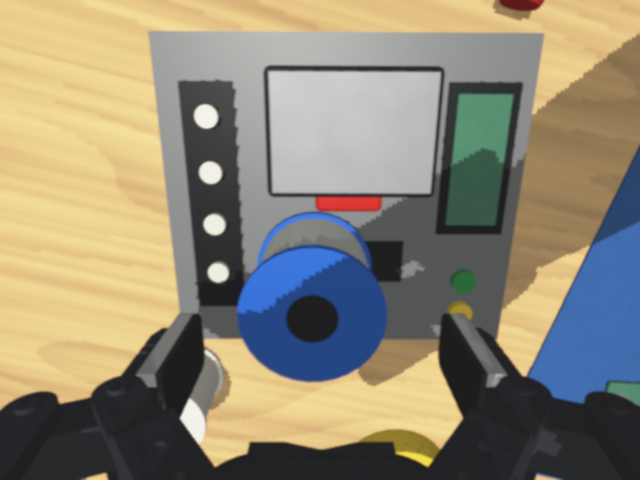

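The reel at (312,315) is centred between the fingers at (180,360) and (465,360). Going down and closing.

Emit:
{"fn": "step_arm", "kwargs": {
  "targets": [
    [[1, 0.02, -0.1, 0.5, 0], [1, 0, 0, 0.5, 0], [1, 0, 0, 0, 0], [0.4, 0, 0, 0, 0], [0.4, 0, 0, 0, 0], [0.4, 0, 0, 0, 0], [0.4, 0, 0, 0, 0], [0.4, 0, 0, 0, 0], [0.4, 0, 0, 0, 0]]
  ],
  "squeeze": 35
}}

```text
time: 4.5
eef_pos: [0.5886, -0.2859, 0.0943]
tcp_rot: [-0.121, 0.993, -0.001, 0.002]
contact_force: [-1.1, 1.1, 6.0]
opening: 0.649
```

Run:
```python
from h import *
to(.586,-.283,.089,103.6)
c=cam('wrist'); save(c,'w3.png')
```

```text
t 4.5 tcp [ 0.5886 -0.2859  0.0943] psi 103.9 F [-1.1  1.1  6. ] M [0.37 0.07 0.01] open 0.649
units xyz [0.047 0.087 0.132] turn units 0.06
```

View pics/w3.png

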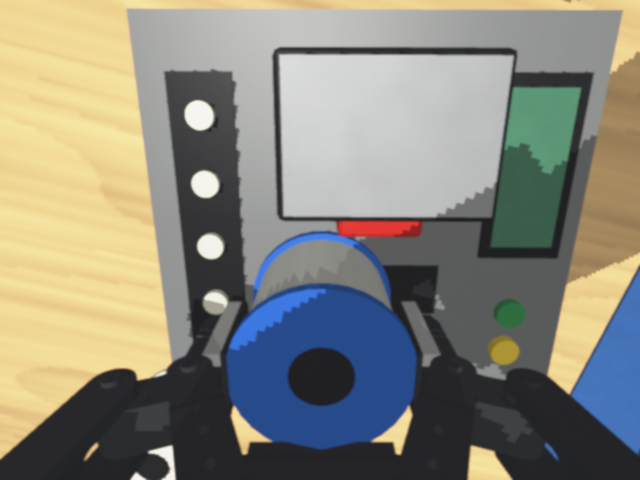

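The fingers hold the reel at (320,375) on both sides. Lifting.

Emit:
{"fn": "step_arm", "kwargs": {
  "targets": [
    [[0.4, 0, 0, 0, 0], [0.4, 0, 0, -0.3, 0], [0.4, 0, 0, -0.5, 0], [0.4, 0, 0, -0.6, 0], [0.4, 0, 0, -0.6, 0], [0.4, 0, 0, -0.5, 0], [0.4, 0, 0, -0.3, 0], [0.4, 0, 0, 0, 0]]
  ]
}}

```text
time: 5.22
eef_pos: [0.5885, -0.2863, 0.2075]
tcp_rot: [-0.121, 0.993, -0.002, 0.002]
contact_force: [0.5, -0.2, -1.0]
opening: 0.643
```

Run:
```python
from h import *
to(.60,.14,.2); to(.60,.14,.05)
c=cam('scene'); save(c,'s4.png'); c=cam('wrist'); save(c,'w4.png')
a=cv2.imread('pics/s4.png')[100:260,150:420]; b=cv2.imread('pics/w4.png')
cv2.imwrite('pics/c4.png',np.hstack([cv2.resize(a,(400,300)),cv2.resize(b,(400,300))]))
```

```text
t 5.22 tcp [ 0.5885 -0.2863  0.2075] psi 103.9 F [ 0.5 -0.2 -1. ] M [-0.02 -0.05  0.01] open 0.643
units xyz [-2.838 10.277  0.147] turn units None
t 5.22 tcp [ 0.5885 -0.2863  0.2075] psi 103.9 F [ 0.5 -0.2 -1. ] M [-0.02 -0.05  0.01] open 0.643
units xyz [-2.822 10.296  3.897] turn units None
```

View pics/c4.png

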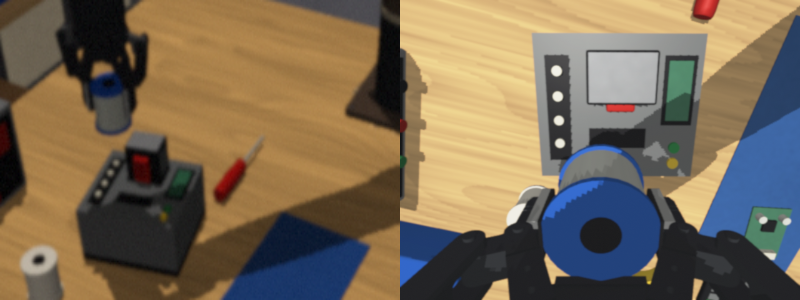

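The reel hangs upright in the grip and clear of the deck. Carrying it over to bench spot (0.60, 0.14).

Emit:
{"fn": "step_arm", "kwargs": {
  "targets": [
    [[0.4, -0.1, 0.3, 0, 0], [0.4, -0.2, 0.7, 0, 0], [0.4, -0.2, 0.8, 0, 0], [0.4, -0.25, 0.9, 0, 0], [0.4, -0.25, 0.9, 0, 0], [0.4, -0.25, 0.9, 0, 0], [0.4, -0.25, 0.9, 0, 0], [0.4, -0.25, 0.9, 0, 0], [0.4, -0.25, 0.9, 0, 0], [0.4, -0.25, 0.9, 0, 0]]
  ]
}}

```text
time: 6.15
eef_pos: [0.5948, 0.0536, 0.201]
tcp_rot: [-0.121, 0.993, 0.001, -0.002]
contact_force: [1.3, 1.1, -1.6]
opening: 0.642
```

Emit:
{"fn": "step_arm", "kwargs": {
  "targets": [
    [[0.4, -0.25, 0.9, 0, 0], [0.4, -0.2, 0.7, 0, 0], [0.4, -0.15, 0.4, 0.2, 0], [0.4, 0, 0, 0.5, 0], [0.4, 0, 0, 0.9, 0], [0.4, 0, 0, 0.9, 0], [0.4, 0, 0, 0.7, 0], [0.4, 0, 0, 0.5, 0], [0.4, 0, 0, 0.3, 0], [0.4, 0, 0, 0, 0]]
  ]
}}

```text
time: 6.98
eef_pos: [0.5966, 0.1346, 0.0382]
tcp_rot: [-0.121, 0.993, 0.0, -0.005]
contact_force: [-0.2, -0.2, -2.7]
opening: 0.65
```

Run:
```python
from h import *
to(.60,.14,.017)
c=cam('scene'); W=cloud(c); save(c,'s5.png'); a=cv2.imread('pics/s5.png')[180:330,250:480]; cv2.imwrite('pics/c5.png',cv2.resize(a,None,fx=3,fy=3))
hsv=cv2.cvtColor(c['pixels'],cv2.COLOR_RGB2HSV)
b=(hsv[...,0]>105)&(hsv[...,0]<125)&(hsv[...,1]>120)&(abs(W[...,0]-.6)<.06)&(abs(W[...,1]-.14)<.045)
print(b.sum(), np.nanmin(W[b][:,2]),np.nanmax(W[b][:,2]))
```

```text
t 6.98 tcp [0.5966 0.1346 0.0382] psi 103.91 F [-0.2 -0.2 -2.7] M [-0.02  0.04 -0.02] open 0.65
units xyz [-0.12   0.109  0.528] turn units None
477 0.023911623609336425 0.20556962132587409
```

View pics/c5.png

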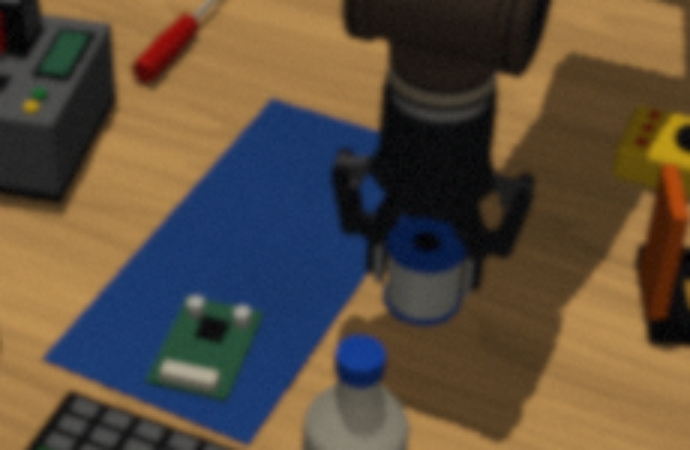

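Reel upright above the bench, bottom at about 24 mm. Lowering gently.

Emit:
{"fn": "step_arm", "kwargs": {
  "targets": [
    [[0.4, 0, 0, 0.2, 0], [0.4, 0, 0, 0.15, 0], [0.4, 0, 0, 0.1, 0], [0.4, 0, 0, 0.05, 0], [0.4, 0, 0, 0.03, 0], [0.4, 0, 0, 0, 0]]
  ]
}}

```text
time: 7.53
eef_pos: [0.6008, 0.1343, 0.0222]
tcp_rot: [-0.121, 0.993, 0.0, 0.0]
contact_force: [-0.6, 0.9, -1.2]
opening: 0.649
```

Run:
```python
from h import *
to(.60,.14,.017)
```

```text
t 7.53 tcp [0.6008 0.1343 0.0222] psi 103.89 F [-0.6  0.9 -1.2] M [ 0.01 -0.05  0.08] open 0.649
units xyz [-0.014  0.144  0.13 ] turn units None
```

Emit:
{"fn": "step_arm", "kwargs": {
  "targets": [
    [[0.4, 0, 0, 0.05, 0], [0.4, 0, 0, 0.05, 0], [0.4, 0, 0, 0, 0], [0.4, 0, 0, 0, 0]]
  ]
}}

```text
time: 7.87
eef_pos: [0.6007, 0.1343, 0.018]
tcp_rot: [-0.121, 0.993, 0.0, -0.0]
contact_force: [0.0, 0.6, -2.0]
opening: 0.647
```

Run:
```python
from h import *
to(.60,.14,.017)
```

```text
t 7.87 tcp [0.6007 0.1343 0.018 ] psi 103.9 F [ 0.   0.6 -2. ] M [0.01 0.06 0.01] open 0.647
units xyz [-0.018  0.143  0.025] turn units None
```

Emit:
{"fn": "step_arm", "kwargs": {
  "targets": [
    [[0.4, 0, 0, 0.05, 0], [0.4, 0, 0, 0.05, 0], [0.4, 0, 0, 0, 0], [0.4, 0, 0, 0, 0]]
  ]
}}

```text
time: 8.2
eef_pos: [0.601, 0.1343, 0.0143]
tcp_rot: [-0.121, 0.993, -0.0, 0.0]
contact_force: [-0.5, 0.6, -1.4]
opening: 0.644
```

Run:
```python
from h import *
to(.60,.14,.017)
```

```text
t 8.2 tcp [0.601  0.1343 0.0143] psi 103.9 F [-0.5  0.6 -1.4] M [-0.06 -0.06  0.  ] open 0.644
units xyz [-0.009  0.145 -0.067] turn units None
```

Emit:
{"fn": "step_arm", "kwargs": {
  "targets": [
    [[0.4, 0, 0, 0.05, 0], [0.4, 0, 0, 0, 0], [0.4, 0, 0, 0, 0]]
  ]
}}

```text
time: 8.45
eef_pos: [0.6011, 0.1343, 0.0143]
tcp_rot: [-0.121, 0.993, -0.0, -0.0]
contact_force: [-4.4, -0.9, 9.9]
opening: 0.649
```

Run:
```python
from h import *
to(.60,.14,.017)
```

```text
t 8.45 tcp [0.6011 0.1343 0.0143] psi 103.91 F [-4.4 -0.9  9.9] M [-0.18  0.77 -0.03] open 0.649
units xyz [-0.007  0.145 -0.067] turn units None
```

Contact, about 10 N. Releasing and retreating straight up.

Emit:
{"fn": "step_arm", "kwargs": {
  "targets": [
    [[0.75, 0, 0, 0, 0], [0.85, 0, 0, 0, 0], [1, 0, 0, 0, 0], [1, 0, 0, 0, 0], [1, 0, 0, 0, 0], [1, 0, 0, -0.3, 0], [1, 0, 0, -0.7, 0], [1, 0, 0, -0.9, 0], [1, 0, 0, -1, 0], [1, 0, 0, -1, 0]]
  ]
}}

```text
time: 9.28
eef_pos: [0.6002, 0.1342, 0.17]
tcp_rot: [-0.121, 0.993, 0.0, -0.0]
contact_force: [-0.2, -0.2, -0.8]
opening: 0.999
```

Emit:
{"fn": "step_arm", "kwargs": {
  "targets": [
    [[1, 0, -0.5, -0.9, 0], [1, 0, -0.8, 0, 1], [1, 0, -0.8, 0, 1], [1, 0, -0.8, 0, 1], [1, 0, -0.8, 0, 1], [1, 0, -0.5, 0, 1], [1, 0, 0, 0, 1], [1, 0, 0, 0, 1], [1, 0, 0, 0, 1], [1, 0, 0, 0, 0]]
  ]
}}

```text
time: 10.12
eef_pos: [0.6176, -0.0319, 0.205]
tcp_rot: [0.227, 0.974, 0.0, 0.0]
contact_force: [-0.2, 0.1, -0.1]
opening: 1.001
```

Run:
```python
from h import *
to(.517,-.285,.23,13.6)
c=cam('scene'); W=cloud(c); save(c,'s6.png'); a=cv2.imread('pics/s6.png')[180:330,250:480]; cv2.imwrite('pics/c6.png',cv2.resize(a,None,fx=3,fy=3))
hsv=cv2.cvtColor(c['pixels'],cv2.COLOR_RGB2HSV)
b=(hsv[...,0]>105)&(hsv[...,0]<125)&(hsv[...,1]>120)&(abs(W[...,0]-.6)<.06)&(abs(W[...,1]-.134)<.042)&(W[...,2]>.04)&(W[...,2]<.07)
P=W[b]; print(len(P),P.mean(0),cv2.minEnclosingCircle(P[:,:2].astype(np.float32))); A=np.c_[P[:,:2],np.ones(len(P))]; print(np.linalg.lstsq(A,P[:,2],rcond=None)[0])
```

```text
t 10.12 tcp [ 0.6176 -0.0319  0.205 ] psi 63.78 F [-0.2  0.1 -0.1] M [-0.06  0.02  0.06] open 1.001
units xyz [-0.539 -6.787 -0.626] turn units 10.04
369 [0.60088016 0.13399088 0.05394303] ((0.5997013449668884, 0.13453902304172516), 0.03041030466556549)
[0.0025166  0.0018981  0.05217653]
```

View pics/c6.png

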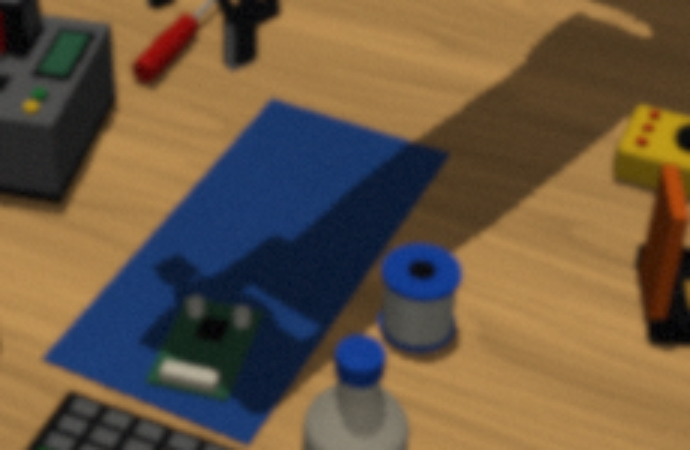

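Reel stands upright and released at crop (420,300), which is world (0.600, 0.134), with a level top. Now turning to pinch the battery across its x faces.

Emit:
{"fn": "step_arm", "kwargs": {
  "targets": [
    [[1, 0, 0, -0.06, 1], [1, 0, 0, -0.06, 1], [1, 0, 0, -0.06, 1], [1, 0, 0, -0.06, 1], [1, 0, 0, -0.06, 1], [1, 0, 0, -0.06, 1], [1, 0, 0, -0.06, 1], [1, 0, 0, -0.06, 1], [1, 0, 0, -0.06, 1], [1, 0, 0, -0.06, 1]]
  ]
}}

```text
time: 11.0
eef_pos: [0.6176, -0.0314, 0.2287]
tcp_rot: [0.617, 0.787, 0.0, 0.0]
contact_force: [-0.0, -0.5, 0.7]
opening: 1.001
```

Run:
```python
from h import *
to(.517,-.285,.23,13.6)
```

```text
t 11.0 tcp [ 0.6176 -0.0314  0.2287] psi 13.82 F [-0.  -0.5  0.7] M [-0.04  0.07 -0.  ] open 1.001
units xyz [-5.557 -3.957 -0.033] turn units 0.04
```

Emit:
{"fn": "step_arm", "kwargs": {
  "targets": [
    [[1, -0.8, -0.56, 0, 0.04], [1, -0.8, -0.56, 0, 0], [1, -0.8, -0.56, 0, 0], [1, -0.8, -0.56, 0, 0], [1, -0.8, -0.57, 0, 0], [1, -0.8, -0.57, 0, 0], [1, -0.75, -0.57, 0, 0], [1, 0, 0, 0, 0], [1, 0, 0, 0, 0]]
  ]
}}

```text
time: 11.75
eef_pos: [0.5161, -0.2864, 0.2285]
tcp_rot: [0.618, 0.786, 0.0, 0.0]
contact_force: [0.3, 0.1, 0.2]
opening: 0.996
```

Run:
```python
from h import *
to(.517,-.285,.23,13.6)
c=cam('wrist'); save(c,'w7.png'); W=cloud(c); z=W[...,2]
for nm,c in (('w',c),('t',cam('top'))):
    W=cloud(c); z=W[...,2]
    hsv=cv2.cvtColor(c['pixels'],cv2.COLOR_RGB2HSV)
    near=(abs(W[...,0]-.52)<.07)&(abs(W[...,1]+.285)<.07)
    m=(z>.126)&(z<.135)&near&(hsv[...,1]<60); P=W[m]; print(nm,len(P))
    if len(P)>50: print(P.mean(0).round(4),cv2.minAreaRect(P[:,:2].astype(np.float32)))
    r=near&(hsv[...,0]<8)&(hsv[...,1]>150)&(z>.08); P=W[r]; print('tab',len(P),P.mean(0).round(4),P.max(0),P.min(0))
    d=(abs(z-.08)<.006)&(abs(W[...,0]-.55)<.14)&(abs(W[...,1]+.276)<.14); P=W[d]; print('deck',len(P),cv2.minAreaRect(P[:,:2].astype(np.float32)))
```

```text
t 11.75 tcp [ 0.5161 -0.2864  0.2285] psi 13.6 F [0.3 0.1 0.2] M [-0.03  0.01  0.02] open 0.996
units xyz [ 0.028  0.031 -0.037] turn units -0.0
w 6335
[ 0.5151 -0.2838  0.1309] ((0.5157480239868164, -0.28529447317123413), (0.04409431293606758, 0.05985340476036072), 13.67636775970459)
tab 436 [ 0.54   -0.2764  0.1185] [ 0.54565856 -0.25952241  0.13056469] [ 0.53182755 -0.29044331  0.09113707]
deck 37738 ((0.5501561164855957, -0.2777453064918518), (0.15062257647514343, 0.17090238630771637), 13.597586631774902)
t 0<stdin>:10: RuntimeWarning: Mean of empty slice.
  ret = um.true_divide(
Traceback (most recent call last):
ValueError: zero-size array to reduction operation maximum which has no identity
```

View pics/w7.png

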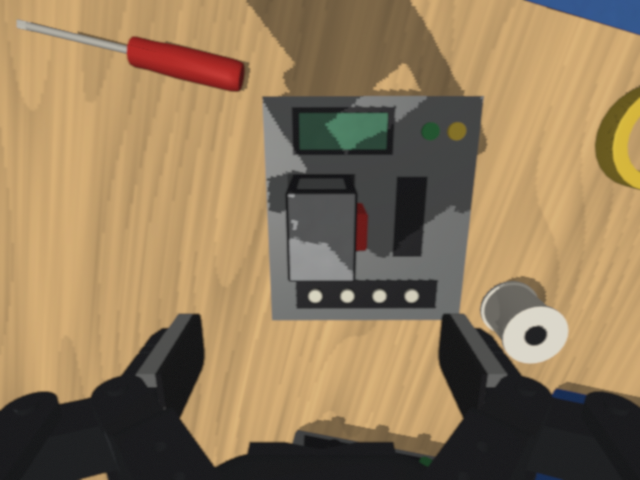

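The wrist view shows the battery top at (322,232) and the tab at (361,228), centred between the jaws at (200,345) and (442,345), with no reel left in the way. Two wrist fixes agree on the pack at (0.516, -0.285). Descending in two stages.

Emit:
{"fn": "step_arm", "kwargs": {
  "targets": [
    [[1, 0.03, 0, 0.7, 0], [1, 0, 0, 0.7, 0], [1, 0, 0, 0.6, 0], [1, 0, 0, 0.4, 0], [1, 0, 0, 0, 0], [1, 0, 0, 0, 0]]
  ]
}}

```text
time: 12.35
eef_pos: [0.5167, -0.2818, 0.1314]
tcp_rot: [0.617, 0.787, 0.0, -0.001]
contact_force: [-1.0, -0.5, 0.3]
opening: 0.999
```

Run:
```python
from h import *
to(.5165,-.2852,.088,13.6)
c=cam('wrist'); save(c,'w8.png')
```

```text
t 12.35 tcp [ 0.5167 -0.2818  0.1314] psi 13.86 F [-1.  -0.5  0.3] M [-0.05 -0.05 -0.01] open 0.999
units xyz [-0.083 -0.025  1.085] turn units 0.05
```

View pics/w8.png

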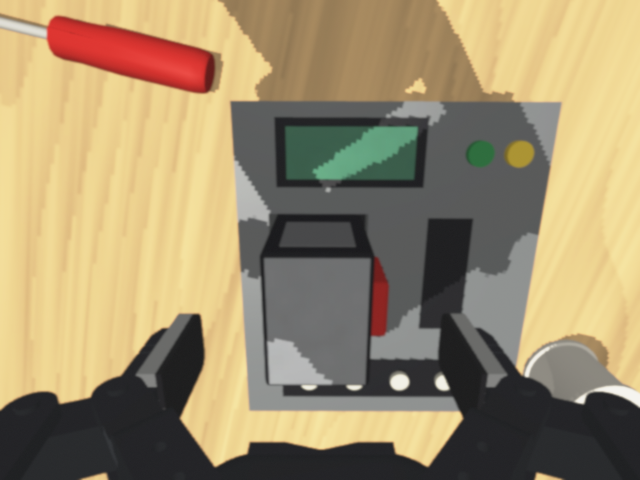

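Battery (318,320) sits centred between the jaws. Final descent with the small correction.

Emit:
{"fn": "step_arm", "kwargs": {
  "targets": [
    [[1, -0.08, -0.03, 0.4, 0.05], [1, 0, 0, 0.4, 0], [1, 0, 0, 0.2, 0], [1, 0, 0, 0.08, 0], [1, 0, 0, 0, 0], [1, 0, 0, 0, 0]]
  ]
}}

```text
time: 12.9
eef_pos: [0.5168, -0.2873, 0.0902]
tcp_rot: [0.619, 0.785, -0.0, 0.001]
contact_force: [-0.2, -0.3, 0.1]
opening: 1.003
```

Run:
```python
from h import *
to(.5165,-.2852,.088,13.6)
c=cam('wrist'); save(c,'w9.png')
c=cam('scene'); save(c,'s9.png')
a=cv2.imread('pics/s9.png')[120:260,170:320]; b=cv2.imread('pics/w9.png')
cv2.imwrite('pics/c9.png',np.hstack([cv2.resize(a,(380,355)),cv2.resize(b,(420,355))]))
```

```text
t 12.9 tcp [ 0.5168 -0.2873  0.0902] psi 13.47 F [-0.2 -0.3  0.1] M [-0.    0.03  0.01] open 1.003
units xyz [0.053 0.004 0.054] turn units -0.03
```

View pics/c9.png

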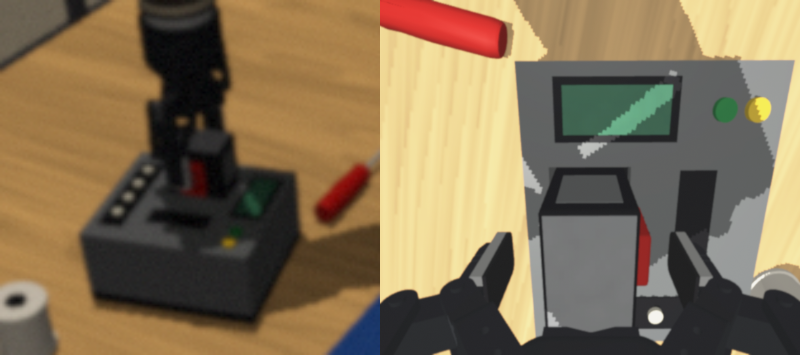

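Fingers straddle the pack at tab height. Closing with 45 N.

Emit:
{"fn": "step_arm", "kwargs": {
  "targets": [
    [[0.8, 0.05, 0, 0, 0], [0.65, 0, 0, 0, 0], [0.4, 0, 0, 0, 0], [0.4, 0, 0, 0, 0], [0.4, 0, 0, 0, 0], [0.4, 0, 0, 0, 0], [0.4, 0, 0, 0, 0], [0.4, 0, 0, 0, 0]]
  ],
  "squeeze": 45
}}

```text
time: 13.67
eef_pos: [0.516, -0.2854, 0.0898]
tcp_rot: [0.619, 0.785, -0.0, 0.0]
contact_force: [-1.4, 0.9, 6.5]
opening: 0.508
```

Run:
```python
from h import *
to(.5165,-.2852,.088,13.6)
from scipy.spatial.transform import Rotation as Ro
s=get_state(); R=Ro.from_quat(s['tcp_rot']).as_matrix(); print('F tool',(R.T@s['contact_force']).round(1),'M tool',(R.T@s['wrist_torque']).round(2))
c=cam('wrist'); save(c,'w10.png')
```

```text
t 13.67 tcp [ 0.516  -0.2854  0.0898] psi 13.45 F [-1.4  0.9  6.5] M [0.13 0.14 0.03] open 0.508
units xyz [0.002 0.014 0.045] turn units -0.03
F tool [ 1.2 -1.2 -6.5] M tool [ 0.11  0.16 -0.03]
```

View pics/w10.png

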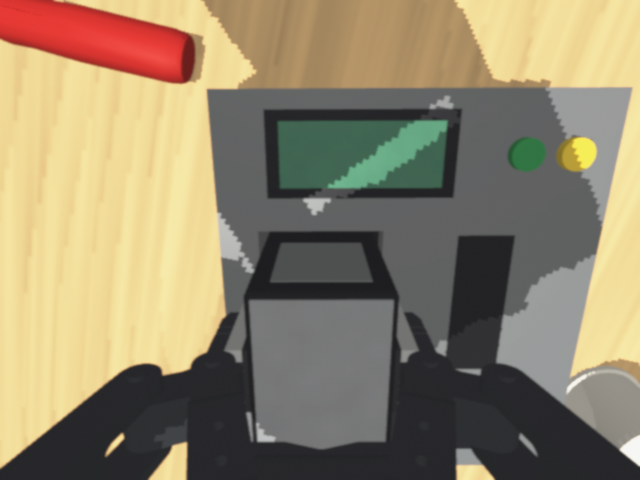

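The opening of 0.508 corresponds to about 44.5 mm (the reel read 0.02 low as well), so the tab is home. Lateral forces are around 1 N. Lifting slowly while watching the force.

Emit:
{"fn": "step_arm", "kwargs": {
  "targets": [
    [[0.4, 0, 0, -0.1, 0], [0.4, 0, 0, -0.1, 0], [0.4, 0, 0, -0.15, 0], [0.4, 0, 0, -0.15, 0]]
  ]
}}

```text
time: 14.05
eef_pos: [0.5149, -0.2844, 0.1081]
tcp_rot: [0.619, 0.785, 0.0, -0.001]
contact_force: [-0.3, -0.5, -3.8]
opening: 0.51
```

```bash
cat >> h.py <<'E'
def ft():
    from scipy.spatial.transform import Rotation as Ro
    s=get_state(); R=Ro.from_quat(s['tcp_rot']).as_matrix(); print('t',round(s['time'],2),'z',s['eef_pos'].round(4),'Ft',(R.T@s['contact_force']).round(1),'Mt',(R.T@s['wrist_torque']).round(2),'op',round(s['opening'],3))
E
python3 -c "
from h import *
ft()"
```

```text
t 14.05 z [ 0.5149 -0.2844  0.1081] Ft [-0.5 -0.4  3.8] Mt [-0.03 -0.02 -0.  ] op 0.51
```

Only the battery's weight shows (3.8 N), so it isn't rubbing. Lifting on.

Emit:
{"fn": "step_arm", "kwargs": {
  "targets": [
    [[0.4, 0, 0, -0.2, 0], [0.4, 0, 0, -0.25, 0], [0.4, 0, 0, -0.3, 0], [0.4, 0, 0, -0.35, 0], [0.4, 0, 0, -0.4, 0], [0.4, 0, 0, -0.4, 0], [0.4, 0, 0, -0.4, 0], [0.4, 0, 0, -0.3, 0], [0.4, 0, 0, -0.2, 0], [0.4, 0, 0, 0, 0]]
  ]
}}

```text
time: 14.88
eef_pos: [0.5167, -0.2858, 0.2241]
tcp_rot: [0.619, 0.785, 0.0, 0.003]
contact_force: [-0.7, -0.2, -3.1]
opening: 0.512
```

Run:
```python
from h import *
ft(); to(.50,-.01,.22,13.6)
c=cam('wrist'); save(c,'w11.png')
c=cam('scene'); save(c,'s11.png')
a=cv2.imread('pics/s11.png')[100:260,170:320]; b=cv2.imread('pics/w11.png')
cv2.imwrite('pics/c11.png',np.hstack([cv2.resize(a,(380,400)),cv2.resize(b,(420,400))]))
```

```text
t 14.88 z [ 0.5167 -0.2858  0.2241] Ft [ 0.  -0.7  3.1] Mt [-0.03 -0.05 -0.01] op 0.512
t 14.88 tcp [ 0.5167 -0.2858  0.2241] psi 13.45 F [-0.7 -0.2 -3.1] M [-0.04 -0.04  0.01] open 0.512
units xyz [6.803 1.198 0.078] turn units -0.03
```

View pics/c11.png

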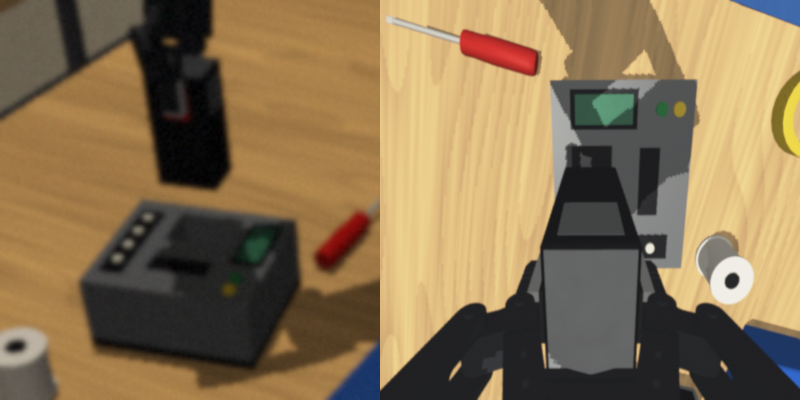

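The battery is out, hanging upright with the tab held in. Carrying it to the clear part of the mat at (0.50, -0.01).

Emit:
{"fn": "step_arm", "kwargs": {
  "targets": [
    [[0.4, 0.3, 0.06, 0, 0], [0.4, 0.6, 0.1, 0, 0], [0.4, 0.85, 0.15, 0, 0], [0.4, 0.9, 0.16, 0, 0], [0.4, 0.9, 0.16, 0, 0], [0.4, 0.9, 0.16, 0, 0], [0.4, 0.9, 0.16, 0, 0], [0.4, 0.8, 0.15, 0, 0], [0.4, 0.45, 0.08, 0.1, 0], [0.4, 0.2, 0.02, 0.3, 0]]
  ]
}}

```text
time: 15.82
eef_pos: [0.4989, -0.0061, 0.2054]
tcp_rot: [0.618, 0.786, 0.001, 0.0]
contact_force: [0.3, 0.1, -3.8]
opening: 0.507
```

Emit:
{"fn": "step_arm", "kwargs": {
  "targets": [
    [[0.4, 0, 0, 0.5, 0], [0.4, 0, 0, 0.6, 0], [0.4, 0, 0, 0.6, 0], [0.4, 0, 0, 0.5, 0], [0.4, 0, 0, 0.3, 0], [0.4, 0, 0, 0.15, 0], [0.4, 0, 0, 0, 0], [0.4, 0, 0, 0, 0]]
  ]
}}

```text
time: 16.48
eef_pos: [0.4994, -0.0095, 0.0992]
tcp_rot: [0.62, 0.785, 0.0, 0.0]
contact_force: [0.3, 0.9, -3.0]
opening: 0.513
```

Run:
```python
from h import *
ft(); to(.50,-.01,.083,13.6)
```

```text
t 16.48 z [ 0.4994 -0.0095  0.0992] Ft [0.8 0.5 3. ] Mt [-0.03 -0.03 -0.05] op 0.513
t 16.48 tcp [ 0.4994 -0.0095  0.0992] psi 13.43 F [ 0.3  0.9 -3. ] M [-0.03 -0.03  0.05] open 0.513
units xyz [-0.015  0.011  0.406] turn units -0.03
```

Emit:
{"fn": "step_arm", "kwargs": {
  "targets": [
    [[0.4, 0, 0, 0.15, 0], [0.4, 0, 0, 0.1, 0], [0.4, 0, 0, 0.06, 0], [0.4, 0, 0, 0, 0], [0.4, 0, 0, 0, 0]]
  ]
}}

```text
time: 16.9
eef_pos: [0.4991, -0.0093, 0.0866]
tcp_rot: [0.619, 0.785, 0.0, 0.0]
contact_force: [0.4, -0.0, -3.4]
opening: 0.509
```

```bash
python3 -c "
from h import *
ft()"
```

```text
t 16.9 z [ 0.4991 -0.0093  0.0866] Ft [-0.1  0.4  3.4] Mt [-0.04  0.05  0.01] op 0.509
```

Emit:
{"fn": "step_arm", "kwargs": {
  "targets": [
    [[0.4, 0, 0, 0.05, 0], [0.4, 0, 0, 0, 0], [0.4, 0, 0, 0, 0]]
  ]
}}

```text
time: 17.15
eef_pos: [0.4991, -0.0093, 0.0845]
tcp_rot: [0.619, 0.785, -0.0, -0.0]
contact_force: [-0.5, -0.3, -3.5]
opening: 0.512
```

```bash
python3 -c "
from h import *
ft()"
```

```text
t 17.15 z [ 0.4991 -0.0093  0.0845] Ft [-0.1 -0.6  3.5] Mt [-0.02  0.03  0.02] op 0.512
```

Emit:
{"fn": "step_arm", "kwargs": {
  "targets": [
    [[0.4, 0, 0, 0.05, 0], [0.4, 0, 0, 0, 0], [0.4, 0, 0, 0, 0]]
  ]
}}

```text
time: 17.4
eef_pos: [0.499, -0.0093, 0.0824]
tcp_rot: [0.619, 0.785, -0.0, -0.0]
contact_force: [0.0, -0.8, -2.6]
opening: 0.512
```

```bash
python3 -c "
from h import *
ft()"
```

```text
t 17.4 z [ 0.499  -0.0093  0.0824] Ft [-0.7 -0.2  2.6] Mt [-0.02 -0.03 -0.01] op 0.512
```

Emit:
{"fn": "step_arm", "kwargs": {
  "targets": [
    [[0.4, 0, 0, 0.04, 0], [0.4, 0, 0, 0, 0], [0.4, 0, 0, 0, 0]]
  ]
}}

```text
time: 17.65
eef_pos: [0.4994, -0.0094, 0.0818]
tcp_rot: [0.619, 0.785, 0.0, 0.0]
contact_force: [-3.0, 1.1, 3.9]
opening: 0.511
```

```bash
python3 -c "
from h import *
ft()"
```

```text
t 17.65 z [ 0.4994 -0.0094  0.0818] Ft [ 1.8 -2.6 -3.9] Mt [0.51 0.23 0.01] op 0.511
```

Landed on the mat with about 8 N. Opening gradually so the tab springs out without a jolt.

Emit:
{"fn": "step_arm", "kwargs": {
  "targets": [
    [[0.54, 0, 0, 0, 0], [0.57, 0, 0, 0, 0], [0.6, 0, 0, 0, 0], [0.63, 0, 0, 0, 0], [0.67, 0, 0, 0, 0], [0.75, 0, 0, 0, 0], [0.85, 0, 0, 0, 0], [1, 0, 0, 0, 0], [1, 0, 0, 0, 0], [1, 0, 0, 0, 0]]
  ]
}}

```text
time: 18.48
eef_pos: [0.4991, -0.0094, 0.081]
tcp_rot: [0.619, 0.785, 0.0, 0.0]
contact_force: [-0.7, -0.3, -0.1]
opening: 1.0
```

```bash
python3 -c "
from h import *
ft()
c=cam('wrist'); save(c,'w12.png')"
```

```text
t 18.48 z [ 0.4991 -0.0094  0.081 ] Ft [-0.1 -0.7  0.1] Mt [ 0.03  0.03 -0.01] op 1.0
```

View pics/w12.png

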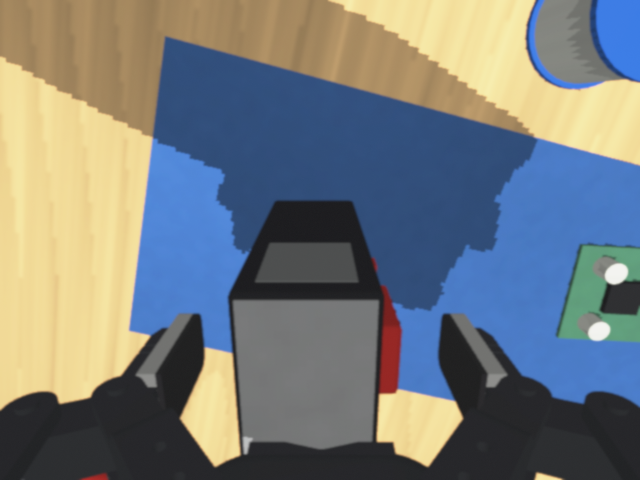

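Battery stands upright at (305,370) with its tab out at (390,345) and both fingers off it. Rising straight up, then turning 90° for the plain sides.

Emit:
{"fn": "step_arm", "kwargs": {
  "targets": [
    [[1, 0, 0, -0.4, 0], [1, 0, 0, -0.7, 0], [1, 0, 0, -0.8, 0], [1, 0, 0, -0.8, 0], [1, 0, 0, -0.8, 0], [1, 0, 0, -0.3, -1], [1, 0, 0, 0, -1], [1, 0, 0, 0, -1], [1, 0, 0, 0, -1], [1, 0, 0, 0, -1]]
  ]
}}

```text
time: 19.37
eef_pos: [0.499, -0.0093, 0.2331]
tcp_rot: [0.433, 0.901, 0.0, 0.0]
contact_force: [-0.6, 0.4, 0.3]
opening: 0.994
```

Emit:
{"fn": "step_arm", "kwargs": {
  "targets": [
    [[1, 0, 0, 0, -1], [1, 0, 0, 0, -1], [1, 0, 0, 0, -1], [1, 0, 0, 0, -1], [1, 0, 0, 0, -1], [1, 0, 0, 0, -1], [1, 0, 0, 0, -1], [1, 0, 0, 0, -1], [1, 0, 0, 0, -1], [1, 0, 0, 0, -1]]
  ]
}}

```text
time: 20.2
eef_pos: [0.499, -0.0093, 0.2328]
tcp_rot: [0.011, 1.0, 0.0, -0.0]
contact_force: [0.3, 0.3, 0.5]
opening: 0.997
```

Emit:
{"fn": "step_arm", "kwargs": {
  "targets": [
    [[1, 0, 0, 0, -1], [1, 0, 0, 0, -1], [1, 0, 0, 0, -1], [1, 0, 0, 0, 0]]
  ]
}}

```text
time: 20.53
eef_pos: [0.499, -0.0093, 0.2328]
tcp_rot: [-0.118, 0.993, 0.0, -0.0]
contact_force: [-0.2, 0.4, 0.6]
opening: 1.0
```

Run:
```python
from h import *
ft(); to(.499,-.009,.23,103.6)
for nm in ('wrist','scene'):
    c=cam(nm); save(c,nm+'13.png'); W=cloud(c); z=W[...,2]
    near=(abs(W[...,0]-.5)<.06)&(abs(W[...,1]+.01)<.06)
    m=(z>.116)&(z<.128)&near; P=W[m]; print(nm,len(P),P.mean(0).round(4),cv2.minAreaRect(P[:,:2].astype(np.float32)))
    A=np.c_[P[:,:2],np.ones(len(P))]; print(np.linalg.lstsq(A,P[:,2],rcond=None)[0].round(3))
```

```text
t 20.53 z [ 0.499  -0.0093  0.2328] Ft [ 0.1  0.4 -0.6] Mt [-0.05  0.02  0.03] op 1.0
t 20.53 tcp [ 0.499  -0.0093  0.2328] psi 103.54 F [-0.2  0.4  0.6] M [ 0.04  0.04 -0.03] open 1.0
units xyz [-0.002  0.007  0.071] turn units -0.01
wrist 6031 [ 0.493  -0.0107  0.1229] ((0.4944153428077698, -0.010338377207517624), (0.04415218532085419, 0.06005284562706947), 13.306248664855957)
[0.018 0.005 0.114]
scene 321 [ 0.4987 -0.0087  0.1208] ((0.49714037775993347, -0.0101391039788723), (0.04827900975942612, 0.060714591294527054), 12.160048484802246)
[-0.017 -0.007  0.129]
```

View pics/wrist13.png

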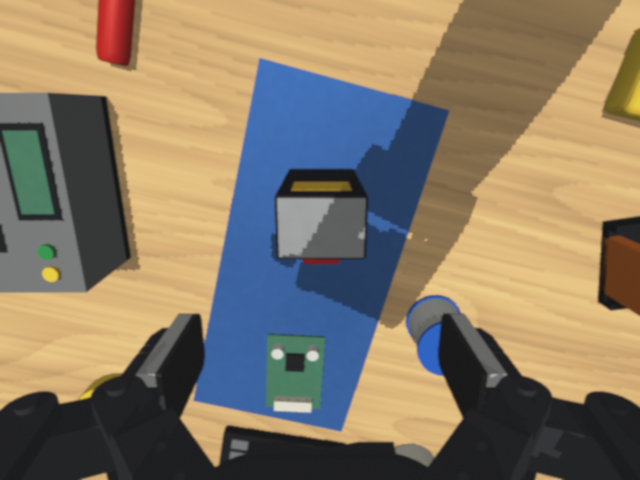

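The battery's (320,225) tab side is at (320,262), and the plain sides face the jaws. It has settled at (0.495, -0.010), yaw 13.3°. Going down and gripping.

Emit:
{"fn": "step_arm", "kwargs": {
  "targets": [
    [[1, 0.1, 0, 0.4, 0], [1, 0, 0, 0.6, 0], [1, 0, 0, 0.7, 0], [1, 0, 0, 0.7, 0], [1, 0, 0, 0.6, 0], [1, 0, 0, 0.45, 0], [1, 0, 0, 0.25, 0], [1, 0, 0, 0, 0], [1, 0, 0, 0, 0]]
  ]
}}

```text
time: 21.38
eef_pos: [0.4954, -0.0103, 0.0851]
tcp_rot: [-0.117, 0.993, 0.0, -0.0]
contact_force: [-0.1, -0.4, 1.0]
opening: 0.995
```

```bash
python3 -c "
from h import *
ft(); to(.495,-.01,.084,103.4)
c=cam('wrist'); save(c,'w14.png')"
```

```text
t 21.38 z [ 0.4954 -0.0103  0.0851] Ft [ 0.2 -0.4 -1. ] Mt [ 0.03 -0.03  0.01] op 0.995
t 21.38 tcp [ 0.4954 -0.0103  0.0851] psi 103.4 F [-0.1 -0.4  1. ] M [-0.03 -0.04 -0.01] open 0.995
units xyz [0.007 0.01  0.028] turn units 0.0
```

View pics/w14.png

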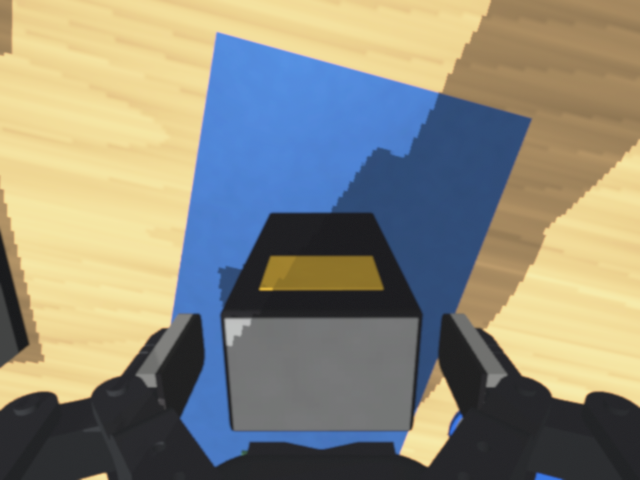

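Battery centred between the fingers at (320,375). Closing and lifting.

Emit:
{"fn": "step_arm", "kwargs": {
  "targets": [
    [[0.8, 0, 0, 0, 0], [0.6, 0, 0, 0, 0], [0.5, 0, 0, 0, 0], [0.5, 0, 0, 0, 0], [0.5, 0, 0, 0, 0], [0.5, 0, 0, 0, 0], [0.5, 0, 0, -0.1, 0], [0.5, 0, 0, -0.3, 0], [0.5, 0, 0, -0.4, 0], [0.5, 0, 0, 0, 0]]
  ]
}}

```text
time: 22.27
eef_pos: [0.4962, -0.0106, 0.1188]
tcp_rot: [-0.117, 0.993, -0.001, 0.002]
contact_force: [0.9, 0.1, -1.5]
opening: 0.694
```

```bash
python3 -c "
from h import *
ft()
c=cam('scene'); save(c,'s15.png'); a=cv2.imread('pics/s15.png')[150:330,230:480]; cv2.imwrite('pics/c15.png',cv2.resize(a,None,fx=3,fy=3))"
```

```text
t 22.27 z [ 0.4962 -0.0106  0.1188] Ft [-0.9 -0.1  1.5] Mt [ 0.06 -0.09 -0.01] op 0.694
```

View pics/c15.png

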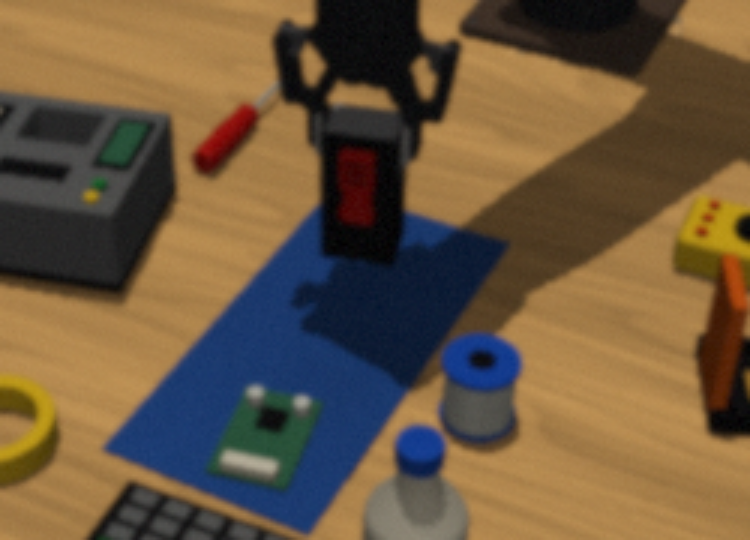

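Battery held across its plain sides, tab sprung out at crop (357,187), clear of the mat. Lifting, turning to the cradle's yaw, and re-measuring the cradle.

Emit:
{"fn": "step_arm", "kwargs": {
  "targets": [
    [[0.5, 0, 0, -0.4, 0], [0.5, 0, 0, -0.6, 0], [0.5, 0, 0, -0.7, 0.5], [0.5, 0, 0, -0.7, 1], [0.5, 0, 0, -0.5, 1], [0.5, 0, 0, -0.3, 1], [0.5, 0, 0, 0, 1], [0.5, 0, 0, 0, 1], [0.5, 0, 0, 0, 1], [0.5, 0, 0, 0, 1]]
  ]
}}

```text
time: 23.15
eef_pos: [0.4942, -0.0101, 0.2428]
tcp_rot: [0.21, 0.978, -0.0, -0.002]
contact_force: [-0.2, 0.4, -3.5]
opening: 0.692
```

Emit:
{"fn": "step_arm", "kwargs": {
  "targets": [
    [[0.5, 0, 0, 0, 1], [0.5, 0, 0, 0, 1], [0.5, 0, 0, 0, 1], [0.5, 0, 0, 0, 1], [0.5, 0, 0, 0, 1], [0.5, 0, 0, 0, 1], [0.5, 0, 0, 0, 1], [0.5, 0, 0, 0, 1], [0.5, 0, 0, 0, 0.7], [0.5, 0, 0, 0, 0]]
  ]
}}

```text
time: 23.98
eef_pos: [0.4942, -0.0101, 0.2428]
tcp_rot: [0.556, 0.831, -0.001, -0.002]
contact_force: [-0.4, 0.3, -3.5]
opening: 0.694
```

Run:
```python
from h import *
ft(); to(.4848,.3138,.245,22)
for nm in ('wrist','scene','top'):
    c=cam(nm); save(c,nm+'16.png'); W=cloud(c); z=W[...,2]
    hsv=cv2.cvtColor(c['pixels'],cv2.COLOR_RGB2HSV)
    near=(abs(W[...,0]-.485)<.08)&(abs(W[...,1]-.314)<.08)
    m=((z>.1)&(z<.118)&near).astype(np.uint8); n,l,st,ce=cv2.connectedComponentsWithStats(m)
    cs=[]
    for k in range(1,n):
        if st[k,4]>60:
            r=cv2.minAreaRect(W[l==k][:,:2].astype(np.float32)); cs.append(r[0]); print(nm,ce[k].round(),st[k,4],np.round(r[0],4),np.round(r[1],4),round(r[2],2))
    if len(cs)==2:
        a,b=map(np.array,cs); d=a-b; d*=np.sign(d[1]); print('centre',((a+b)/2).round(4),'yaw',np.degrees(np.arctan2(d[1],d[0])).round(2)-90,np.linalg.norm(d))
```

```text
t 23.98 z [ 0.4942 -0.0101  0.2428] Ft [ 0.4 -0.3  3.5] Mt [-0.03 -0.   -0.04] op 0.694
t 23.98 tcp [ 0.4942 -0.0101  0.2428] psi 22.38 F [-0.4  0.3 -3.5] M [ 0.01 -0.03  0.04] open 0.694
units xyz [ 7.578  2.865 -0.05 ] turn units 0.08
scene [474. 245.] 137 [0.4982 0.2784] [0.0606 0.0123] 21.4
scene [510. 246.] 145 [0.471  0.3473] [0.0632 0.0127] 21.28
centre [0.4846 0.3128] yaw 21.53 0.07413384998992022
top [193. 267.] 181 [0.4989 0.2793] [0.06   0.0128] 21.64
top [158. 276.] 186 [0.4711 0.3472] [0.0601 0.0129] 23.39
centre [0.485  0.3133] yaw 22.28 0.07329369100176256
```

View pics/wrist16.png

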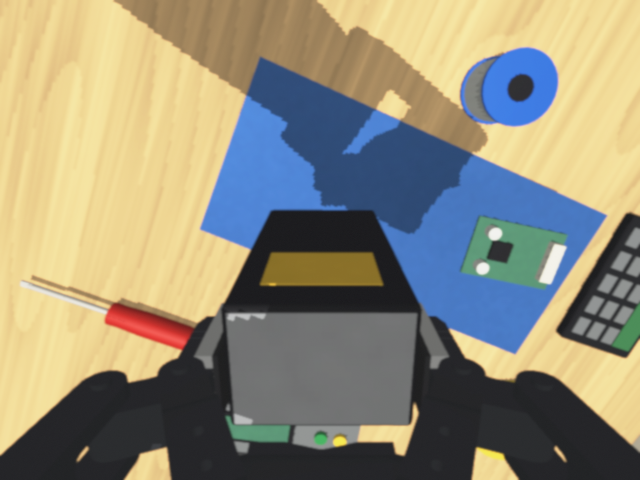

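The scene and top views agree: cradle centre (0.485, 0.313), yaw about 22°. The tab will face the -y cheek, so I aim the pack 4 mm towards +y to share the clearance.

Emit:
{"fn": "step_arm", "kwargs": {
  "targets": [
    [[0.5, 0.3, 0.1, 0, 0.08], [0.5, 0.6, 0.22, 0, 0], [0.5, 0.85, 0.32, 0, 0], [0.5, 0.9, 0.35, 0, 0], [0.5, 0.95, 0.35, 0, 0], [0.5, 0.95, 0.35, 0, 0], [0.5, 0.95, 0.35, 0, 0], [0.5, 0.9, 0.35, 0, 0], [0.5, 0.7, 0.3, 0, 0], [0.5, 0.4, 0.13, 0, 0]]
  ]
}}

```text
time: 24.97
eef_pos: [0.4864, 0.3135, 0.2443]
tcp_rot: [0.557, 0.83, 0.0, -0.0]
contact_force: [0.2, -0.6, -3.9]
opening: 0.698
```

Emit:
{"fn": "step_arm", "kwargs": {
  "targets": [
    [[0.5, 0.17, 0.05, 0, 0], [0.5, 0, 0, 0, 0], [0.5, 0, 0, 0, 0]]
  ]
}}

```text
time: 25.22
eef_pos: [0.4862, 0.3166, 0.2444]
tcp_rot: [0.559, 0.829, -0.001, 0.0]
contact_force: [-0.1, 0.0, -3.9]
opening: 0.699
```

Run:
```python
from h import *
ft(); to(.4833,.3167,.14,22)
c=cam('scene'); save(c,'s17.png'); W=cloud(c); b=cv2.imread('pics/s17.png')[130:310,400:580]
c=cam('wrist'); save(c,'w17.png'); a=cv2.imread('pics/w17.png')
cv2.imwrite('pics/c17.png',np.hstack([cv2.resize(b,(400,400)),cv2.resize(a,(400,400))]))
m=(abs(W[...,0]-.485)<.08)&(abs(W[...,1]-.314)<.08)
# pack: dark/red points between z .165 and .27
hs=cv2.cvtColor(cv2.cvtColor(cv2.imread('pics/s17.png'),cv2.COLOR_BGR2RGB),cv2.COLOR_RGB2HSV)
P=W[m&(W[...,2]>.15)&(W[...,2]<.29)]; print(len(P),P[:,2].min()); Q=P[abs(P[:,2]-.2)<.02]
y=np.radians(22); L=(Q[:,:2]-[.4848,.313])@np.array([[np.cos(y),-np.sin(y)],[np.sin(y),np.cos(y)]]); print(L.min(0),L.max(0))
```

```text
t 25.22 z [0.4862 0.3166 0.2444] Ft [ 0.1 -0.1  3.9] Mt [-0.03  0.01 -0.02] op 0.699
t 25.22 tcp [0.4862 0.3166 0.2444] psi 22.09 F [-0.1  0.  -3.9] M [ 0.02 -0.03  0.02] open 0.699
units xyz [ 0.033 -0.064  2.61 ] turn units 0.02
1887 0.15844418353348183
[-0.02330949 -0.02538071] [0.03682024 0.02543558]
```

View pics/c17.png

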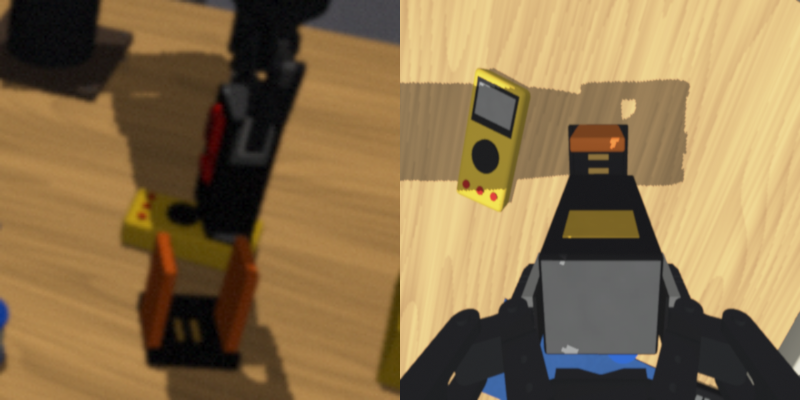

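The scene measurement puts the pack (with tab) at ±25.4 mm across the cradle, centred between the cheeks that stand 62 mm apart. Lowering to cheek-top height, then checking.

Emit:
{"fn": "step_arm", "kwargs": {
  "targets": [
    [[0.5, 0.02, -0.06, 0.2, 0], [0.5, 0, 0, 0.35, 0], [0.5, 0, 0, 0.35, 0], [0.5, 0, 0, 0.2, 0], [0.5, 0, 0, 0, 0], [0.5, 0, 0, 0, 0]]
  ]
}}

```text
time: 25.82
eef_pos: [0.4836, 0.3163, 0.2003]
tcp_rot: [0.559, 0.829, -0.001, -0.0]
contact_force: [0.4, -0.7, -3.5]
opening: 0.692
```

Run:
```python
from h import *
ft(); to(.4833,.3167,.1,22)
c=cam('scene'); save(c,'s18.png'); W=cloud(c); b=cv2.imread('pics/s18.png')[150:310,420:560]
c=cam('wrist'); save(c,'w18.png'); a=cv2.imread('pics/w18.png')
cv2.imwrite('pics/c18.png',np.hstack([cv2.resize(b,(400,450)),cv2.resize(a,(400,450))]))
m=(abs(W[...,0]-.485)<.08)&(abs(W[...,1]-.314)<.08)
P=W[m&(W[...,2]>.09)&(W[...,2]<.29)]; Q=P[abs(P[:,2]-.16)<.02]
y=np.radians(22); L=(Q[:,:2]-[.4848,.313])@np.array([[np.cos(y),-np.sin(y)],[np.sin(y),np.cos(y)]]); print(L.min(0),L.max(0))
```

```text
t 25.82 z [0.4836 0.3163 0.2003] Ft [-0.8  0.1  3.5] Mt [-0.01  0.    0.01] op 0.692
t 25.82 tcp [0.4836 0.3163 0.2003] psi 22.0 F [ 0.4 -0.7 -3.5] M [ 0.01 -0.01 -0.01] open 0.692
units xyz [0.011 0.    2.507] turn units -0.0
[-0.02899459 -0.02446615] [0.03333206 0.02716388]
```

View pics/c18.png

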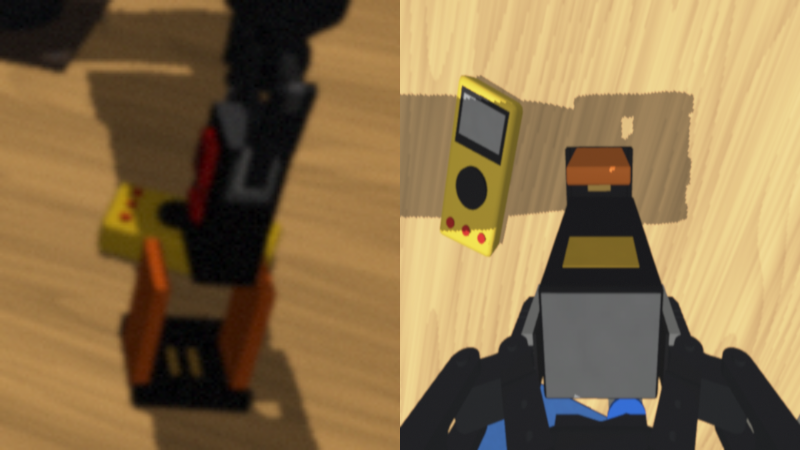

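Still within the cheeks with 4 mm or more each side. Lowering in short stages, watching for side force.

Emit:
{"fn": "step_arm", "kwargs": {
  "targets": [
    [[0.5, -0.03, 0, 0.15, 0], [0.5, 0, 0, 0.25, 0], [0.5, 0, 0, 0.25, 0], [0.5, 0, 0, 0.25, 0], [0.5, 0, 0, 0.2, 0], [0.5, 0, 0, 0, 0]]
  ]
}}

```text
time: 26.42
eef_pos: [0.4825, 0.3152, 0.1535]
tcp_rot: [0.559, 0.829, -0.002, -0.002]
contact_force: [-0.3, -0.8, -4.2]
opening: 0.697
```

```bash
python3 -c "
from h import *
ft(); to(.4833,.3167,.1,22)"
```

```text
t 26.42 z [0.4825 0.3152 0.1535] Ft [-0.6 -0.6  4.3] Mt [0.04 0.03 0.01] op 0.697
t 26.42 tcp [0.4825 0.3152 0.1535] psi 22.05 F [-0.3 -0.8 -4.2] M [ 0.01  0.04 -0.01] open 0.697
units xyz [0.028 0.04  1.337] turn units 0.01
```

Emit:
{"fn": "step_arm", "kwargs": {
  "targets": [
    [[0.5, 0, 0, 0.25, 0], [0.5, 0, 0, 0.3, 0], [0.5, 0, 0, 0.3, 0], [0.5, 0, 0, 0.25, 0], [0.5, 0, 0, 0.1, 0], [0.5, 0, 0, 0, 0]]
  ]
}}

```text
time: 26.92
eef_pos: [0.4831, 0.3154, 0.1067]
tcp_rot: [0.559, 0.829, -0.002, -0.001]
contact_force: [-2.0, -0.0, -3.0]
opening: 0.696
```

```bash
python3 -c "
from h import *
ft(); to(.4833,.3167,.093,22)"
```

```text
t 26.92 z [0.4831 0.3154 0.1067] Ft [ 0.7 -1.8  3. ] Mt [ 0.01  0.03 -0.02] op 0.696
t 26.92 tcp [0.4831 0.3154 0.1067] psi 22.05 F [-2. -0. -3.] M [0.02 0.02 0.02] open 0.696
units xyz [0.029 0.018 0.343] turn units 0.01
```

Emit:
{"fn": "step_arm", "kwargs": {
  "targets": [
    [[0.5, 0, 0, 0.1, 0], [0.5, 0, 0, 0.08, 0], [0.5, 0, 0, 0.06, 0], [0.5, 0, 0, 0, 0], [0.5, 0, 0, 0, 0]]
  ]
}}

```text
time: 27.33
eef_pos: [0.4843, 0.3159, 0.0994]
tcp_rot: [0.559, 0.829, 0.0, 0.0]
contact_force: [-0.1, 0.4, -3.1]
opening: 0.695
```

```bash
python3 -c "
from h import *
ft(); to(.4833,.3167,.093,22)"
```

```text
t 27.33 z [0.4843 0.3159 0.0994] Ft [0.4 0.1 3.1] Mt [ 0.01 -0.03 -0.  ] op 0.695
t 27.33 tcp [0.4843 0.3159 0.0994] psi 22.05 F [-0.1  0.4 -3.1] M [-0.03 -0.    0.  ] open 0.695
units xyz [ 0.027 -0.017  0.161] turn units 0.01
```

Emit:
{"fn": "step_arm", "kwargs": {
  "targets": [
    [[0.5, 0, 0, 0.06, 0], [0.5, 0, 0, 0.05, 0], [0.5, 0, 0, 0, 0], [0.5, 0, 0, 0, 0]]
  ]
}}

```text
time: 27.67
eef_pos: [0.4842, 0.3159, 0.0949]
tcp_rot: [0.559, 0.829, -0.0, -0.0]
contact_force: [0.2, -1.4, -3.2]
opening: 0.694
```

```bash
python3 -c "
from h import *
ft()"
```

```text
t 27.67 z [0.4842 0.3159 0.0949] Ft [-1.3 -0.4  3.2] Mt [ 0.01 -0.06 -0.  ] op 0.694
```

Emit:
{"fn": "step_arm", "kwargs": {
  "targets": [
    [[0.5, 0, 0, 0.04, 0], [0.5, 0, 0, 0, 0], [0.5, 0, 0, 0, 0]]
  ]
}}

```text
time: 27.92
eef_pos: [0.4844, 0.3161, 0.0947]
tcp_rot: [0.559, 0.829, -0.0, -0.0]
contact_force: [-1.9, -1.4, 6.1]
opening: 0.693
```

```bash
python3 -c "
from h import *
ft()"
```

```text
t 27.92 z [0.4844 0.3161 0.0947] Ft [-0.6 -2.3 -6.1] Mt [0.93 0.01 0.07] op 0.693
```

Contact at TCP 0.0947. The grip was 83 mm above the underside, so the battery is on the floor (10 mm) and not on a lip (20 mm). Releasing.

Emit:
{"fn": "step_arm", "kwargs": {
  "targets": [
    [[0.74, 0, 0, 0, 0], [0.8, 0, 0, 0, 0], [0.9, 0, 0, 0, 0], [1, 0, 0, 0, 0], [1, 0, 0, 0, 0], [1, 0, 0, 0, 0]]
  ]
}}

```text
time: 28.42
eef_pos: [0.4843, 0.3159, 0.0932]
tcp_rot: [0.559, 0.829, 0.0, 0.0]
contact_force: [-0.2, 0.1, -0.9]
opening: 0.999
```

```bash
python3 -c "
from h import *
ft()
c=cam('wrist'); save(c,'w19.png')"
```

```text
t 28.42 z [0.4843 0.3159 0.0932] Ft [ 0.1 -0.2  0.9] Mt [0.01 0.05 0.05] op 0.999
```

View pics/w19.png

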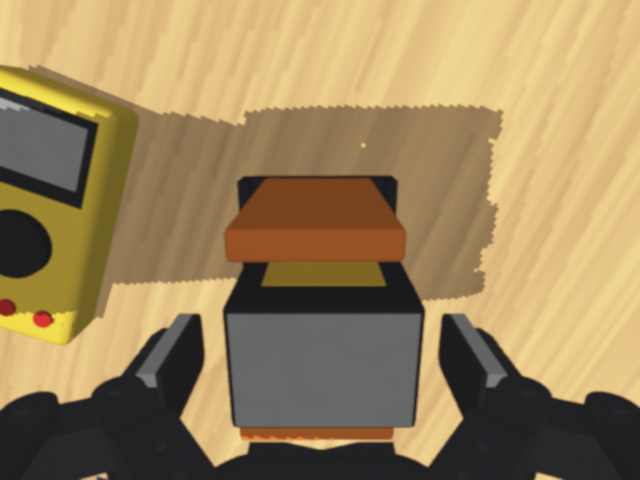

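The battery (325,370) stands between the cheeks, fingers clear. Retreating up and away for the last check.

Emit:
{"fn": "step_arm", "kwargs": {
  "targets": [
    [[1, 0, 0, -0.4, 0], [1, 0, 0, -0.7, 0], [1, 0, 0, -0.8, 0], [1, 0, 0, -0.8, 0], [1, 0, 0, -0.8, 0], [1, 0, 0, -0.5, 0], [1, -0.6, 0, 0, 0], [1, -0.8, 0, 0, 0], [1, -0.6, 0, 0, 0], [1, 0, 0, 0, 0]]
  ]
}}

```text
time: 29.3
eef_pos: [0.5157, 0.2387, 0.2535]
tcp_rot: [0.56, 0.828, -0.0, 0.001]
contact_force: [-0.4, 0.3, -0.0]
opening: 1.0
```

Run:
```python
from h import *
ft(); y=np.radians(22); T=np.array([[np.cos(y),-np.sin(y)],[np.sin(y),np.cos(y)]])
for nm in ('wrist','scene','top'):
    c=cam(nm); save(c,nm+'20.png'); W=cloud(c); z=W[...,2]
    m=(abs(W[...,0]-.485)<.07)&(abs(W[...,1]-.314)<.07)&(z>.122)&(z<.14)
    P=W[m]
    if len(P)<50: print(nm,len(P)); continue
    r=cv2.minAreaRect(P[:,:2].astype(np.float32)); A=np.c_[P[:,:2],np.ones(len(P))]
    print(nm,len(P),P.mean(0).round(4),np.round(r[0],4),np.round(r[1],4),round(r[2],1),'local',((np.array(r[0])-[.4848,.313])@T).round(4),'slope',np.linalg.lstsq(A,P[:,2],rcond=None)[0][:2].round(3))
a=cv2.imread('pics/scene20.png')[170:320,330:550]; cv2.imwrite('pics/c20.png',cv2.resize(a,None,fx=3.4,fy=3.4))
```

```text
t 29.3 z [0.5157 0.2387 0.2535] Ft [ 0.4 -0.2 -0. ] Mt [ 0.02  0.02 -0.  ] op 1.0
wrist 7197 [0.4842 0.3181 0.1309] [0.4844 0.3178] [0.0601 0.0436] 21.8 local [0.0014 0.0046] slope [ 0.002 -0.002]
scene 456 [0.49   0.3179 0.1286] [0.4866 0.3178] [0.0647 0.0453] 21.6 local [0.0034 0.0038] slope [-0.026  0.006]
top 0
```

View pics/c20.png

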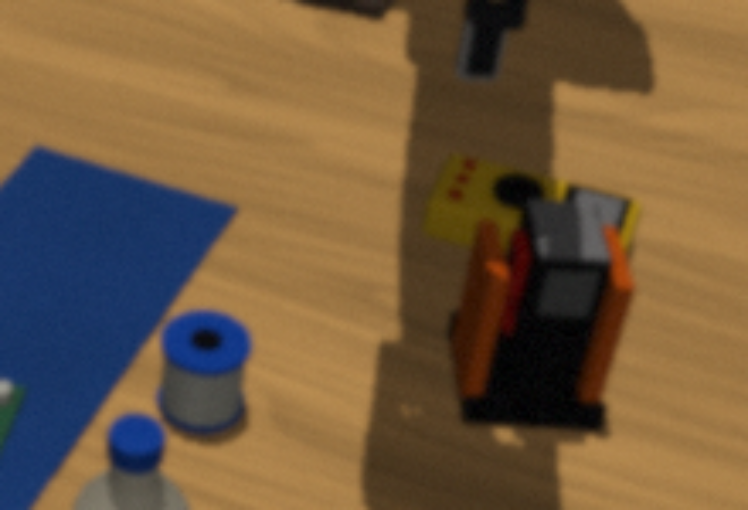

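The battery sits in the cradle at crop (565,310), and its red tab at (520,280) is clear of the cheek. The reel stands upright at (205,370). Handing in.

```bash
python3 -c "
from h import *
print(sign_off())"
```

```text
the job is handed in; nothing more can be done
None
```

I completed every step and handed the job in at about 29.5 s, well under the 72 s limit. `sign_off` gives no verdict, so I only have my own checks.

1. **Reel:** I lifted it off the deck and stood it on the bench at (0.600, 0.134). Its top measured level.
2. **Battery out:** I pinched it across the tab with 45 N and lifted it from the analyser. Only its weight of about 3.5 N showed once it was moving.
3. **Mat:** I stood it on the mat and let go, and the tab sprang out.
4. **Regrip and cradle:** I took it across the plain sides and set it in the cradle between the orange cheeks.

**Last checks:**
- **Height:** the battery's top is at 0.129–0.131 m, which fits it resting on the 10 mm floor.
- **Position:** it sits about 5 mm from the cradle's centre (limit 15 mm), with yaw 21.8° against the cradle's 22°.
- **Tab:** it looks free of the cheek in the picture. I judged it by eye and did not measure its travel.
- **Tilt:** the wrist view shows the battery's top level. The coarser scene view gives a slope of 0.026, still under the 0.08 rad limit.
- **Gripper and reel:** the gripper is open and clear of everything. The reel still looks upright in the last picture.
- **Disagreements:** the camera views differed by 2–3 mm throughout. The top camera got no reading on the battery in the last check.
- **Other things:** I did not re-measure the objects to be left alone. Nothing looked moved in the pictures.

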